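# Open and stir the sample on a titrator's sample changer

### The job

Clear the amber bottles that crowd the front of the sample changer by standing them upright in the blue bin, then turn the carousel by its grip posts until the lidded jar clicks in at the pointer. Unscrew the jar's lid anticlockwise and lay it knob up in the white dish, then take the stirring rod and stir the ceramic balls at the bottom of the jar round and round with a few full turns, spilling none. Hang the rod back upright in its holder and leave the open jar at the pointer, the wash bottle and cup undisturbed.

Things in the scene. Friction and masses are not known exactly. Their poses are not given: they have to be found in the camera images.
- changer: sample changer, fixed, white housing; origin on the bench on the carousel's upright axis; its -x axis points to its front, where a teal pointer block 24 mm wide with a white line on top stands just outside the carousel rim, 186 mm from the axis, its top 66 mm up. A white tower 230 mm tall stands at its back, 205 to 265 mm from the axis.
- carousel (a joint): angle of the round aluminium carousel (radius 176 mm, top 60 mm above the bench) since the start, anticlockwise from above, no end stops. Click stops at each quarter turn (0, 90, 180 degrees..) pull it in from within about 15 degrees and hold up to 2.2 N m. Four square sockets (walls 14 mm high) 105 mm from the axis hold the lidded jar and three open beakers, 75 mm across, 85 mm tall
- jar (a point): centre of the jar's inner floor, 65 mm above the bench; axes turn with the jar, z up. Clear round jar, 450 g, standing in a carousel socket, its square foot (77 mm) keyed in it with 1.5 mm play: inside radius 33 mm, outside 39 mm (thread ribs to 44 mm), rim 140 mm above the bench
- work_place (a point): where jar lies when the jar is exactly at the pointer (fixed on the changer, 105 mm from its axis, 65 mm above the bench)
- post (a point): one of four alike black upright grip posts on the carousel, 14 mm thick, from 60 to 118 mm above the bench, 165 mm from the carousel axis, midway between stations (the others are at quarter turns from it); this point is on its axis, 98 mm above the bench
- lid_knob (a point): grey lid of the jar, 160 g: disc 100 mm across with 16 mm skirt and a round black knob, 44 mm across, 30 mm tall; this point is the knob's centre, 21 mm above the jar's rim when seated; z up, axes turn with the lid. Lug thread: turned anticlockwise from above by 90 to 118 degrees (stop at 121 to 134) from how it is found, it lifts straight off. Turns with under 0.2 N m if not pressed down
- ball1: one of five white ceramic balls, 20 mm across, 15 g, smooth and slippery, loose in the jar; origin at its centre
- ball2: one of five white ceramic balls, 20 mm across, 15 g, smooth and slippery, loose in the jar; origin at its centre
- ball3: one of five white ceramic balls, 20 mm across, 15 g, smooth and slippery, loose in the jar; origin at its centre
- ball4: one of five white ceramic balls, 20 mm across, 15 g, smooth and slippery, loose in the jar; origin at its centre
- ball5: one of five white ceramic balls, 20 mm across, 15 g, smooth and slippery, loose in the jar; origin at its centre
- bottle1_mid (a point): amber glass bottle, 68 mm across, 125 mm tall, about 300 g, bottom-heavy, with a black screw cap 30 mm across and 22 mm tall at its top (103 to 125 mm up), by which it is lifted, over a 26 mm neck (88 to 103 mm) and sloping shoulders; this point is half-way up on its axis (62.5 mm above its underside), z up. One to three of these bottles are present.
- bottle2_mid (a point): amber glass bottle, 68 mm across, 125 mm tall, about 300 g, bottom-heavy, with a black screw cap 30 mm across and 22 mm tall at its top (103 to 125 mm up), by which it is lifted, over a 26 mm neck (88 to 103 mm) and sloping shoulders; this point is half-way up on its axis (62.5 mm above its underside), z up. One to three of these bottles are present.
- bottle3_mid (a point): amber glass bottle, 68 mm across, 125 mm tall, about 300 g, bottom-heavy, with a black screw cap 30 mm across and 22 mm tall at its top (103 to 125 mm up), by which it is lifted, over a 26 mm neck (88 to 103 mm) and sloping shoulders; this point is half-way up on its axis (62.5 mm above its underside), z up. One to three of these bottles are present.
- bin: open blue bin fixed on the bench: 280 mm (its x) by 150 mm (its y), 70 mm tall, walls and floor 5 mm; origin under its centre. Room for three bottles in a row along x, 85 mm apart
- dish: shallow round white dish fixed on the bench, about 140 mm across, 14 mm tall, inside floor 124 mm across and 5 mm above the bench; origin under its centre
- rod_grip (a point): stirring rod: white shaft 10 mm thick and 95 mm long below a grey round grip 22 mm thick and 60 mm long, 60 g, 155 mm overall; this point is the centre of the grip, 125 mm above the tip's end and 30 mm below the top; z up along the rod, away from the tip
- rod: the same rod; origin at the end of its tip, z along the rod towards the grip
- holder_top (a point): centre of the mouth of the rod holder, 105 mm above the bench: a fixed white upright tube, 28 mm outside, bore 17 mm, on a dark round foot 72 mm across. The rod hangs in it by the lower face of its grip, which rests on the mouth
- wash_bottle: bystander: white wash bottle, 68 mm across, 200 mm tall; leave alone; origin under its centre
- cup: bystander: white plastic cup, 76 mm across, 60 mm tall; leave alone; origin under its centre

How it is judged (in metres and radians):
On the way, in this order (a step that is already met when the one before it is completed fails the run):
1. every bottle present stands upright in the blue bin (x of bottle1_mid in the frame of bin between -0.128 and 0.128 m and y of bottle1_mid in the frame of bin between -0.062 and 0.062 m and height (world z) of each of bottle1_mid, bottle2_mid, bottle3_mid below 0.08 m and angle between each of bottle1_mid, bottle2_mid, bottle3_mid's own z axis and vertical below 0.15 rad and x of bottle2_mid in the frame of bin between -0.128 and 0.128 m and y of bottle2_mid in the frame of bin between -0.062 and 0.062 m and x of bottle3_mid in the frame of bin between -0.128 and 0.128 m and y of bottle3_mid in the frame of bin between -0.062 and 0.062 m), for 0.2 s.
2. the jar, still lidded, is at the pointer (within 12 mm) and the carousel is at rest (horizontal distance between jar and work_place below 0.012 m and height (world z) of jar below 0.075 m and angle between jar's own z axis and vertical below 0.1 rad and velocity of joint carousel between -0.05 and 0.05 rad/s and horizontal distance between lid_knob and jar below 0.006 m), for 0.3 s.
3. the lid lies knob up in the white dish, the jar still at the pointer (horizontal distance between jar and work_place below 0.012 m and height (world z) of jar below 0.075 m and angle between jar's own z axis and vertical below 0.1 rad and horizontal distance between lid_knob and dish below 0.02 m and height (world z) of lid_knob below 0.052 m and angle between lid_knob's own z axis and vertical below 0.12 rad), for 0.2 s.
4. stirring: the rod, its tip within 20 mm of the jar's floor and pushing balls, is in the jar's +x +y quarter (z of rod in the frame of jar between -0.01 and 0.02 m and horizontal distance between rod and jar below 0.035 m and x of rod in the frame of jar above 0.004 m and y of rod in the frame of jar above 0.004 m and (contact force between rod and ball1 above 0.01 N or contact force between rod and ball2 above 0.01 N or contact force between rod and ball3 above 0.01 N or contact force between rod and ball4 above 0.01 N or contact force between rod and ball5 above 0.01 N)).
5. then in the opposite quarter (z of rod in the frame of jar between -0.01 and 0.02 m and horizontal distance between rod and jar below 0.035 m and x of rod in the frame of jar below -0.004 m and y of rod in the frame of jar below -0.004 m and (contact force between rod and ball1 above 0.01 N or contact force between rod and ball2 above 0.01 N or contact force between rod and ball3 above 0.01 N or contact force between rod and ball4 above 0.01 N or contact force between rod and ball5 above 0.01 N)).
6. then in either of the two quarters between (z of rod in the frame of jar between -0.01 and 0.02 m and horizontal distance between rod and jar below 0.035 m and ((x of rod in the frame of jar above 0.004 m and y of rod in the frame of jar below -0.004 m) or (x of rod in the frame of jar below -0.004 m and y of rod in the frame of jar above 0.004 m))).
7. then round again to the first quarter (z of rod in the frame of jar between -0.01 and 0.02 m and horizontal distance between rod and jar below 0.035 m and x of rod in the frame of jar above 0.004 m and y of rod in the frame of jar above 0.004 m).
At the end, for the whole second after the job is handed in: every bottle present stands upright in the bin; the jar is within 12 mm of the pointer place, with all five balls in it; the lid lies knob up in the dish (within 20 mm of its centre); the rod hangs upright in its holder (within 7 mm, resting on the mouth) (all of step 1 and all of step 3 and horizontal distance between rod_grip and holder_top below 0.007 m and z of rod_grip in the frame of holder_top between 0.023 and 0.036 m and angle between rod_grip's own z axis and vertical below 0.1 rad and horizontal distance between each of ball1, ball2, ball3, ball4, ball5 and jar below 0.036 m); the robot touches nothing.
It fails at once if a ball leaves the jar (horizontal distance between any of ball1, ball2, ball3, ball4, ball5 and jar above 0.05 m).
It fails at once if the wash bottle or the cup is disturbed (moved over 30 mm) (distance of any of wash_bottle, cup from where it was at the start of the episode above 0.03 m).
Of bottle1, bottle2, bottle3 only 1 to 3 are there at a start; the rules pass over those that are not, and their reading is None.
At some moment in a run one of bottle1, bottle2, bottle3 may be knocked a few centimetres aside while the robot is not near it.
It also fails if it takes over 210 s, if anything falls off the work surface, if the arm or the gripper's body presses on something with over 40 N, if the wrist force passes 120 N, or if a joint passes its speed limit or range.

### The arm

A 6-joint arm with a two-finger parallel gripper is mounted at the origin on the work surface. World frame = base frame: x ahead of the robot, y to its left, z up, the work surface at z = 0. Lengths are in mm, angles in rad, forces in N, time in s.
With the tool pointing down it reaches from about 275 to 750 mm from the base axis. Payload 10.2 kg.
Tool frame: the origin (TCP) lies midway between the tips of the shut fingers; the grasp point (between the pads) lies 19 mm behind it; z points along the fingers, y is the line along which they close (so a half turn about z gives the same grasp; the last joint's range is limited). The gripper opens to 85 mm and grips with 20 to 120 N. Pads are 22 mm wide; open, the fingers measure 114 mm over their backs; the gripper's body (76 mm by 85 mm) begins 54 mm behind the grasp point. The pads swing forward as they close: fully open they stand 13 mm farther back than shut.
Start: joints at [-1.363, 0.313, 1.498, -0, 1.331, -0.223], TCP at [219.227, -477.043, 200.794] pointing down, gripper open.
Joint ranges: [-2.94, 2.94], [-0.97, 2.17], [0.19, 2.56], [-1.23, 4.37], [0.02, 3.11], [-2.88, 2.88]. Speed limits (rad/s): [2.39, 2.39, 3.01, 3.14, 3.14, 3.14].

### API

Orientations are given as a unit quaternion [w, x, y, z].
In Python, from rig import ctrl gives the robot as it stands.
- The arm moves only by the tool send_rows, never from a script. Its argument "targets" is a list of rows, each a list of 7 numbers: the closure, from -1 (fully open) to 1 (shut), so that 0 is half open, then the shift along the tool's x, y, z in m, then the turn, a rotation vector about the tool's x, y, z in rad. In form: [[claw, dx, dy, dz, ax, ay, az], ...]. A call has exactly 10 rows; each row shifts and turns the commanded pose from where the row before left it, along the tool's axes as they then stand; what a row does not reach is not made up. A row lasts 1/8 s, in which the tool goes at most 62.5 mm and 10.7 degrees, less where a joint would pass 70% of its speed; a pose out of reach is approached as far as the arm can. A call with a gripper value outside its range is refused whole. The fingers move at their own pace and stop on an object; "squeeze" is the grip in N (left out, the last holds). Time passes only in rows, so rows that do not move let the fingers close, or fill a call up. It gives the time, the measured TCP pose, the force, the opening and the grip force at its end, in the units of the state.
- ctrl.sense(): the state, without advancing time (a new reading comes with each control period).
- ctrl.capture(name): name is "scene" or "side" or "wrist"; returns a dict with "img" (480x640x3 uint8, red, green, blue), "camera_matrix" (3x3 intrinsics, pixels), "R" (3x3) and "t" (3): a world point X has camera coordinates R X + t. Camera axes: x right, y down, z forward; pixel columns grow to the right and rows downward; lengths in mm; the calibration is good to about 2 mm. A picture is of the moment at which its call begins. There is no depth.
- ctrl.finish_job(): hands the job in; it is judged then, once.
Trained networks look in a picture, given as the dict that the camera call returned (one of the last four; its "shot" number tells which), for a name from the list of things; names that differ only in an ending like _2 or _b are one class to them, and where a whole thing is asked for, a point or a joint stands for the part that bears it (a point fixed in the world has none). Each returns a list of dicts, best first, with "score" (0 to 1); they miss things now and then, are a little off and sometimes report something else, mostly with a low value. They report only what shows in the picture. A call takes as long as a camera call.
- ctrl.boxes_of(query, picture): "extent" ([left, top, width, height] in pixels, round what is visible of it).
- ctrl.landmark_of(query, picture): "point" ([column, row] in pixels: a listed point, or the origin of a listed thing).
The state is a dict: "time_s": time; "joints": joint angles; "dq": joint speeds; "tau": joint torques, N m; "eef_pos": TCP position; "ee_rot": TCP orientation; "force": force on the tool from outside, world axes, zero at the start; "wrist_torque": the same for the moment, N m; "grip_width": opening from 0.0 (shut) to 1.0 (fully open); "grip_force": force on a finger pad.
Only numpy, scipy, OpenCV 4.12 (cv2) and the standard library are available. Lean on these libraries where they do the work, as an engineer would, in place of code of your own. Each camera call takes 0.05 s, during which the arm holds its last target. There are 200 camera calls.

## Working session

There is one attempt and no reset: what is moved stays moved. The work goes in short steps, Python scripts to look and compute and a tool call to move; the robot and the scene stay as the last step left them, time stands still between calls to the robot, and variables do not carry over. Pictures are saved under pics/ and viewed, at most 14 in all, crops included, and the job is handed in when it is done.

Besides the shell and the picture viewer there is one more tool, called as name(argument=value, ...), one argument or row to a line, values as JSON. send_rows: Moves the arm, as the interface text tells. Its arguments: {"type":"object","properties":{"targets":{"type":"array"},"squeeze":{"type":"number"}},"required":["targets"]}

```bash
ls; mkdir -p pics; cat > h.py <<'E'
import numpy as np, cv2
from rig import ctrl
def cap(n,save=None):
    p=ctrl.capture(n)
    if save: cv2.imwrite('pics/'+save,cv2.cvtColor(p['img'],cv2.COLOR_RGB2BGR))
    return p
def ray(p,uv):
    K=np.array(p['camera_matrix']);R=np.array(p['R']);t=np.array(p['t']).ravel()
    d=R.T@np.linalg.solve(K,[uv[0],uv[1],1.]);return -R.T@t,d/np.linalg.norm(d)
def atz(p,uv,z):
    c,d=ray(p,uv);return c+d*(z-c[2])/d[2]
def proj(p,X):
    x=np.array(p['R'])@np.asarray(X,float)+np.array(p['t']).ravel();u=np.array(p['camera_matrix'])@x;return u[:2]/u[2]
def tri(l):
    A=np.zeros((3,3));b=np.zeros(3)
    for p,uv in l:
        c,d=ray(p,uv);P=np.eye(3)-np.outer(d,d);A+=P;b+=P@c
    return np.linalg.solve(A,b)
E
python3 - <<'E'
from h import *
np.set_printoptions(precision=1,suppress=True)
s=ctrl.sense();print(s)
Z=dict(changer=0,jar=65,work_place=65,post=98,lid_knob=161,bottle1_mid=62.5,bin=0,dish=0,rod_grip=135,holder_top=105,wash_bottle=0,cup=0)
for n in('scene','side'):
    p=cap(n,n+'0.png');print(n,ray(p,(320,240)))
    for q in Z:
        for r in ctrl.landmark_of(q,p)[:4]: print(q,round(r['score'],2),np.array(r['point']),atz(p,r['point'],Z[q])[:2])
E
```

```text
pics
{'time_s': 0.0, 'joints': array([-1.4,  0.3,  1.5,  0. ,  1.3, -0.2]), 'dq': array([ 0., -0., -0., -0.,  0., -0.]), 'tau': array([ -0. , -41.2, -26. ,  -0. ,   0. ,  -0. ]), 'eef_pos': array([ 219.2, -476.7,  200.2]), 'ee_rot': array([-0. ,  1. ,  0.2,  0. ]), 'force': array([ 0.1, -0.6,  0.2]), 'wrist_torque': array([-0.1,  0.1, -0. ]), 'grip_force': 0.0, 'grip_width': 0.9990144432252749}
scene (array([1157.7, -415.6,  730.4]), array([-0.6,  0.5, -0.7]))
changer 0.7 [266.1 264.3] [494.8 -41. ]
jar 0.84 [422.5 229.8] [653.2 256.4]
post 0.83 [339.3 267.3] [667.5  15.9]
lid_knob 0.65 [429.6 192.8] [651.2 256. ]
bottle1_mid 0.95 [261.  230.7] [458.1 -27.9]
bottle1_mid 0.33 [382.3 180.3] [461.2 314.5]
bin 0.58 [140.3 333.3] [ 519.2 -328.1]
dish 0.63 [383.2 179.1] [393.2 388.7]
dish 0.42 [302.1 296.1] [614. -30.]
rod_grip 0.85 [191.3 222.6] [ 437.8 -167.4]
holder_top 0.57 [194.4 233.9] [ 437.2 -165.1]
wash_bottle 0.78 [314.9 377.3] [ 780.1 -119.2]
cup 0.8 [246.1 408.2] [ 762.4 -244.4]
side (array([  430.3, -1082.1,   747.1]), array([ 0.1,  0.9, -0.5]))
changer 0.18 [333.2 207.1] [663.3 369.5]
jar 0.9 [334.5 207.7] [645.8 239.6]
post 0.6 [365.2 239. ] [679.   21.2]
lid_knob 0.73 [336.3 165.8] [654.  278.1]
bottle1_mid 0.61 [266.9 271.1] [463.  -26.8]
bin 0.72 [314.1 398. ] [ 524.5 -336.1]
bin 0.45 [431.4 353.3] [ 756.8 -248.3]
dish 0.87 [232.7 212.9] [390.5 365.7]
dish 0.33 [313.8 281.1] [567.  17.]
rod_grip 0.91 [253.6 277.8] [ 434.2 -158.2]
holder_top 0.93 [256.6 290.5] [ 438.5 -156.1]
wash_bottle 0.88 [423.1 313.1] [ 775.7 -125.4]
cup 0.97 [430.4 350.6] [ 757.1 -240.6]
cup 0.55 [237.8 210.9] [404.2 375.9]
```

View pics/scene0.png

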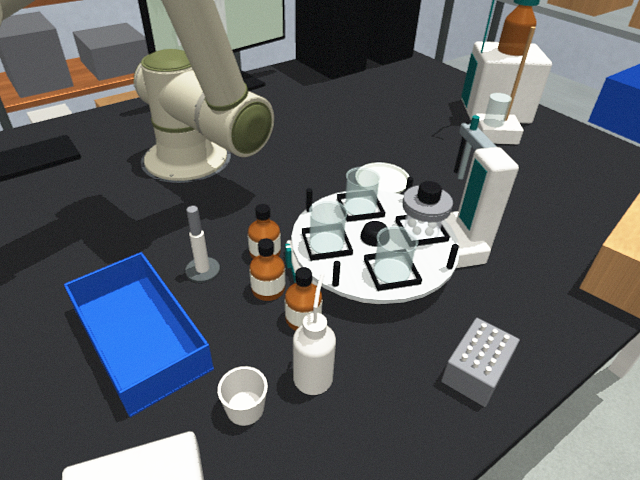

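View pics/side0.png

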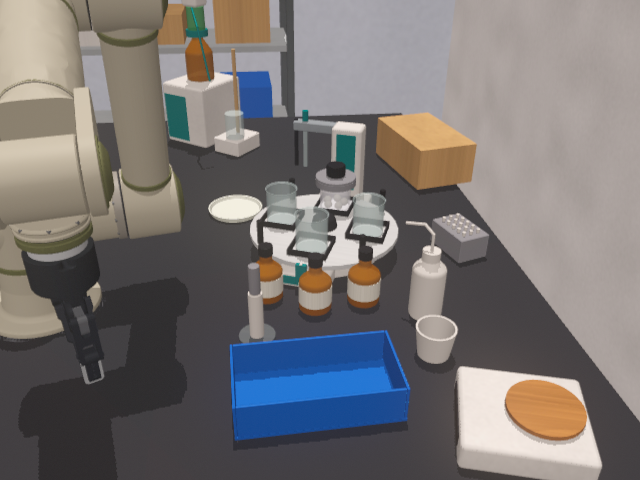

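The scene view shows three amber bottles, with caps at about (263,214), (266,247) and (304,277). The pointer is at (290,257), the lidded jar at (428,200) at the back near the tower, the bin at (140,330), the dish at (383,178) and the rod at (195,222). The side view has the caps at (265,250), (316,262) and (365,255), and the pointer at (296,272).

```bash
python3 - <<'E'
from h import *
np.set_printoptions(precision=1,suppress=True)
P={n:cap(n) for n in('scene','side')}
B={}
for n,p in P.items():
    for q in('post','bottle1_mid','dish','bin','holder_top','cup','wash_bottle','lid_knob','changer','carousel'):
        B[n,q]=[(round(r['score'],2),np.array(r['extent'])) for r in ctrl.boxes_of(q,p)[:6]]
        print(n,q,B[n,q])
def t(a,b): return tri([(P['scene'],a),(P['side'],b)])
for a,b in(((263,214),(265,250)),((266,247),(316,262)),((304,277),(365,255))): print('cap',t(a,b),atz(P['scene'],a,114),atz(P['side'],b,114))
for a,b in(((309,198),(260,232)),((408,186),(292,187)),((452,257),(383,200)),((337,273),(363,245))): print('post',t(a,b))
print('knob',t((430,192),(336,170)),'pointer',t((290,250),(300,268)))
A,Bb=P['scene'],P['side']
for z,uv in((70,(67,285)),(70,(142,257)),(70,(210,350)),(70,(133,390))): print('bin',atz(A,uv,z))
for z,uv in((70,(231,347)),(70,(390,336)),(70,(405,384)),(70,(232,408))): print('binS',atz(Bb,uv,z))
E
```

```text
scene post [(0.86, array([296. , 175.7, 164.2, 126.6]))]
scene bottle1_mid [(0.78, array([247.7, 203.1,  33. ,  53.7]))]
scene dish [(0.81, array([366. , 163.9,  42.8,  27.9]))]
scene bin [(0.79, array([ 65.3, 254.1, 146.8, 161.6])), (0.27, array([247.4, 238.7,  38.1,  62.6]))]
scene holder_top [(0.94, array([185.8, 233.9,  34.4,  50.6])), (0.29, array([401. , 185.3,  50.6,  38. ]))]
scene cup [(0.57, array([218.1, 368.5,  51.4,  56.7])), (0.56, array([294. , 273.3,  40. , 125.3]))]
scene wash_bottle [(0.78, array([293.1, 274.4,  41.8, 121. ])), (0.41, array([292.7, 178.4, 166.8, 125.1]))]
scene lid_knob [(0.85, array([403.4, 182.9,  48.4,  42.6])), (0.65, array([407.6, 221.8,  36.2,  18.2]))]
scene changer [(0.71, array([287.6, 117.6, 234.2, 165.5]))]
scene carousel [(0.63, array([292.7, 178.1, 167. , 125.4]))]
side post [(0.96, array([249.2, 173.4, 149.7,  96.3])), (0.6, array([317.2, 191.1,  35.3,  20.3]))]
side bottle1_mid [(0.72, array([258.2, 240.6,  25.2,  64.3])), (0.58, array([227.4, 331.2, 185.5, 110.7]))]
side dish [(0.61, array([208.7, 196.5,  53.8,  25.5]))]
side bin [(0
[... 356 characters left out ...]
 31.1,  61. ]))]
side changer [(0.63, array([281. , 108.9,  83.7, 176.2]))]
side carousel [(0.83, array([250.7, 176.9, 147.5,  96.4]))]
cap [461.8 -22.5 109.6] [468.9 -26.9 114. ] [461.  -26.9 114. ]
cap [558.3 -75.7 111.1] [558.2 -74.9 114. ] [558.5 -84.4 114. ]
cap [661.3 -60.1 109.4] [663.7 -61.6 114. ] [659.9 -69.5 114. ]
post [453.9  99.   89.5]
post [546.  311.9  94.2]
post [763.1 218.9  90. ]
post [671.8   7.6  91.4]
knob [649.8 258.7 159.6] pointer [534.1  -5.2  51.7]
bin [ 397.9 -405.    70. ]
bin [ 403.1 -265.4   70. ]
bin [ 677.1 -257.    70. ]
bin [ 676.5 -384.5   70. ]
binS [ 388.8 -269.7   70. ]
binS [ 666.8 -273.    70. ]
binS [ 663.1 -393.    70. ]
binS [ 389.9 -411.7   70. ]
```

```bash
python3 - <<'E'
import cv2,numpy as np
a=cv2.imread('pics/scene0.png')[180:300,240:440];b=cv2.imread('pics/side0.png')[180:300,210:410]
cv2.imwrite('pics/m.png',np.vstack([cv2.resize(x,(500,300),interpolation=2) for x in(a,b)]))
E
```

```text
(no output)
```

View pics/m.png

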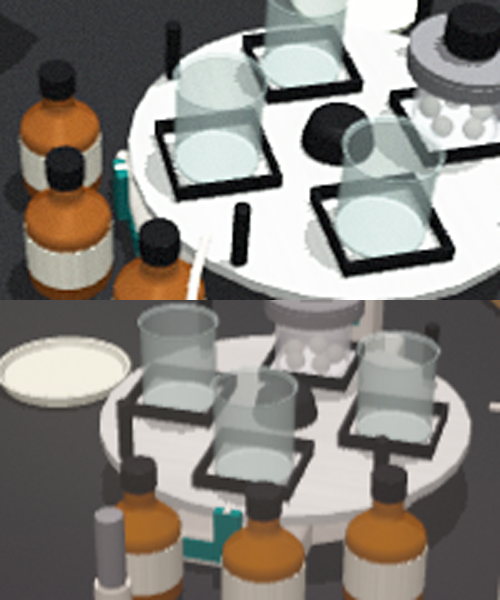

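The crop confirms the caps and shows the posts and pointer clearly. The jar sits opposite the pointer, so the carousel needs half a turn. Next I square the tool and look from the wrist.

```bash
cat >> h.py <<'E'
from scipy.spatial.transform import Rotation as Ro
def pose():
    s=ctrl.sense();q=np.array(s['ee_rot']);return s,np.array(s['eef_pos']),Ro.from_quat(q[[1,2,3,0]])
def psi(): # heading of tool x, deg
    x=pose()[2].as_matrix()[:,0];return np.degrees(np.arctan2(x[1],x[0]))
def delta(x,y,z,yaw=0): # tool-frame shift (m), then tool turn (rad) to reach a tool-down pose
    s,p,R=pose();T=Ro.from_euler('z',yaw,degrees=True)*Ro.from_euler('x',180,degrees=True)
    return R.inv().apply(np.array([x,y,z])-p)/1000,(R.inv()*T).as_rotvec()
E
python3 - <<'E'
from h import *
np.set_printoptions(precision=4,suppress=True)
print(psi(),delta(500,-200,330,0))
E
```

```text
24.68090858277069 (array([ 0.3708, -0.1345, -0.1292]), array([0.    , 0.    , 0.4308]))
```

send_rows(
  targets=[
    [-1,0,0,-0.013,0,0,0.1436],
    [-1,0,0,-0.013,0,0,0.1436],
    [-1,0,0,-0.013,0,0,0.1436],
    [-1,0.04,-0.0395,-0.013,0,0,0],
    [-1,0.04,-0.0395,-0.013,0,0,0],
    [-1,0.04,-0.0395,-0.013,0,0,0],
    [-1,0.04,-0.0395,-0.013,0,0,0],
    [-1,0.04,-0.0395,-0.013,0,0,0],
    [-1,0.04,-0.0395,-0.013,0,0,0],
    [-1,0.04,-0.0395,-0.013,0,0,0],
  ],
  squeeze=40,
)

```text
time_s: 3.65
eef_pos: [500.3, -199.0, 331.4]
ee_rot: [0.0, 1.0, -0.0, 0.0]
force: [0.7, -1.2, -0.4]
grip_width: 1.0
grip_force: 0.0
```

```bash
python3 - <<'E'
from h import *
np.set_printoptions(precision=1,suppress=True)
p=cap('wrist','w1.png');print(pose()[1],psi(),ray(p,(320,240)))
for q,z in(('bottle1_mid',62.5),('bin',0),('holder_top',105)):
    for r in ctrl.landmark_of(q,p)[:4]: print(q,round(r['score'],2),np.array(r['point']),atz(p,r['point'],z)[:2])
for X in((463,-25,125),(558,-77,125),(661,-63,125),(530,-334,70),(437,-160,165)): print(X,proj(p,X))
E
```

```text
[ 503.8 -194.6  332.7] 0.2778614039812534 (array([ 577. , -199.7,  505.2]), array([-0.3,  0. , -1. ]))
bottle1_mid 0.66 [165.6 221.5] [463.2 -25.6]
bottle1_mid 0.26 [285.8 256.6] [ 422.1 -157.9]
bin 0.89 [432.  155.9] [ 529.  -331.6]
holder_top 0.76 [282.7 258.2] [ 435.2 -158.6]
(463, -25, 125) [141.4 237.8]
(558, -77, 125) [185.6 136.2]
(661, -63, 125) [156.3   6.9]
(530, -334, 70) [451.4 161.4]
(437, -160, 165) [277.9 278.8]
```

View pics/w1.png

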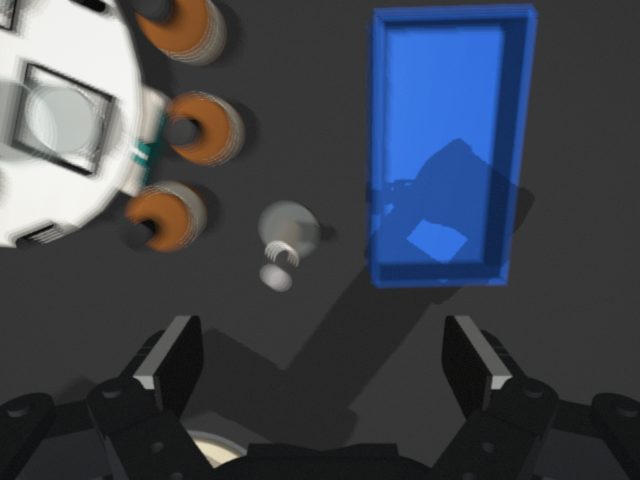

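The wrist view shows caps at (141,233), (183,131) and (153,6), the holder at (280,265), and the bin rim corners at (375,8), (537,5), (508,285) and (372,285). The picture is motion-blurred, so I retake it now the arm is still.

```bash
python3 - <<'E'
from h import *
np.set_printoptions(precision=1,suppress=True)
p=cap('wrist','w2.png');print(pose()[1],psi())
hsv=cv2.cvtColor(p['img'],cv2.COLOR_RGB2HSV)
m=cv2.inRange(hsv,(100,150,40),(125,255,255));c=max(cv2.findContours(m,0,2)[0],key=cv2.contourArea)
h=cv2.approxPolyDP(cv2.convexHull(c),8,True)[:,0];print(h.tolist(),[atz(p,u,70)[:2] for u in h.astype(float)])
for q,z in(('bottle1_mid',62.5),('bin',0),('holder_top',105),('rod_grip',135)):
    for r in ctrl.landmark_of(q,p)[:4]: print(q,round(r['score'],2),np.array(r['point']),atz(p,r['point'],z)[:2])
g=cv2.inRange(hsv,(0,0,0),(180,255,45));
cv2.imwrite('pics/wc.png',cv2.resize(cv2.cvtColor(p['img'],4)[0:310,100:320],None,fx=1.9,fy=1.9,interpolation=2))
E
```

```text
[ 498.9 -200.8  330.4] 0.007135270299310078
[[537, 11], [506, 285], [377, 288], [372, 29], [382, 15]] [array([ 669. , -401.7]), array([ 390.3, -410.3]), array([ 386.1, -263.2]), array([ 653.4, -247.3]), array([ 665.3, -256.2])]
bottle1_mid 0.71 [164.7 219.6] [464.2 -26.2]
bottle1_mid 0.29 [282.3 268.1] [ 407.3 -154.7]
bin 0.6 [431.2 155.7] [ 528.5 -331.3]
holder_top 0.78 [283.8 255.6] [ 437.3 -161. ]
holder_top 0.35 [276.8 269.3] [ 422.2 -153.4]
rod_grip 0.62 [283.  267.1] [ 436.  -162.9]
```

View pics/wc.png

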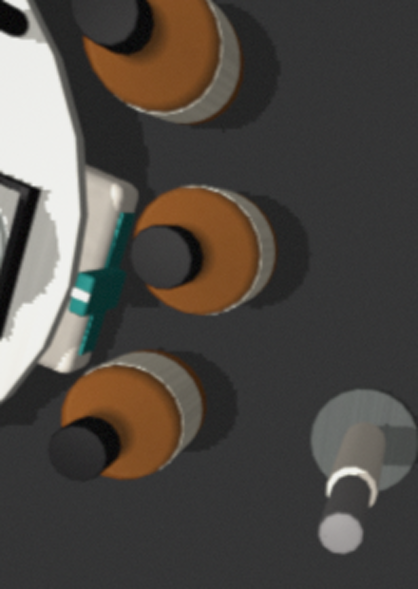

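```bash
python3 - <<'E'
from h import *
P={n:cap(n) for n in('scene','side')}
print(tri([(P['scene'],(319,280)),(P['side'],(407,223))]),tri([(P['scene'],(315,318)),(P['side'],(432,250))]))
E
```

```text
[738.18561873 -85.66365184 188.12425414] [ 777.6210944  -122.33207487  151.95574865]
```

send_rows(
  targets=[
    [-0.2,0.0405,-0.0345,0.02,0,0,0],
    [-0.2,0.0405,-0.0345,0.02,0,0,0],
    [-0.2,0.0405,-0.0345,0.02,0,0,0],
    [-0.2,0.0405,-0.0345,0.02,0,0,0],
    [-0.2,0,0,0,0,0,0],
    [-0.2,0,0,0,0,0,0],
    [-0.2,0,0,0,0,0,0],
    [-0.2,0,0,0,0,0,0],
    [-0.2,0,0,0,0,0,0],
    [-0.2,0,0,0,0,0,0],
  ],
)

```text
time_s: 5.45
eef_pos: [661.1, -62.7, 251.0]
ee_rot: [0.0, 1.0, -0.0, 0.0]
force: [-0.9, -0.1, 0.6]
grip_width: 0.601
grip_force: 0.0
```

send_rows(
  targets=[
    [-0.2,0,0,0.035,0,0,0],
    [-0.2,0,0,0.035,0,0,0],
    [-0.2,0,0,0.035,0,0,0],
    [-0.2,0,0,0.035,0,0,0],
    [-0.2,0,0,0.013,0,0,0],
    [-0.2,0,0,0,0,0,0],
    [1,0,0,0,0,0,0],
    [1,0,0,0,0,0,0],
    [1,0,0,0,0,0,0],
    [1,0,0,0,0,0,0],
  ],
)

```text
time_s: 6.7
eef_pos: [661.3, -62.6, 98.0]
ee_rot: [0.0, 1.0, -0.0, 0.0]
force: [0.1, -1.3, -0.2]
grip_width: -0.003
grip_force: 0.0
```

```bash
python3 - <<'E'
from h import *
a=cap('scene');b=cap('side');w=cap('wrist')
f=lambda p,s:cv2.resize(cv2.cvtColor(p['img'],4)[s],(400,300),interpolation=2)
full=np.s_[:,:]
cv2.imwrite('pics/x1.png',np.vstack([np.hstack([f(a,np.s_[170:350,220:460]),f(b,np.s_[170:350,220:460])]),np.hstack([f(w,full),f(b,full)])]))
E
```

```text
(no output)
```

View pics/x1.png

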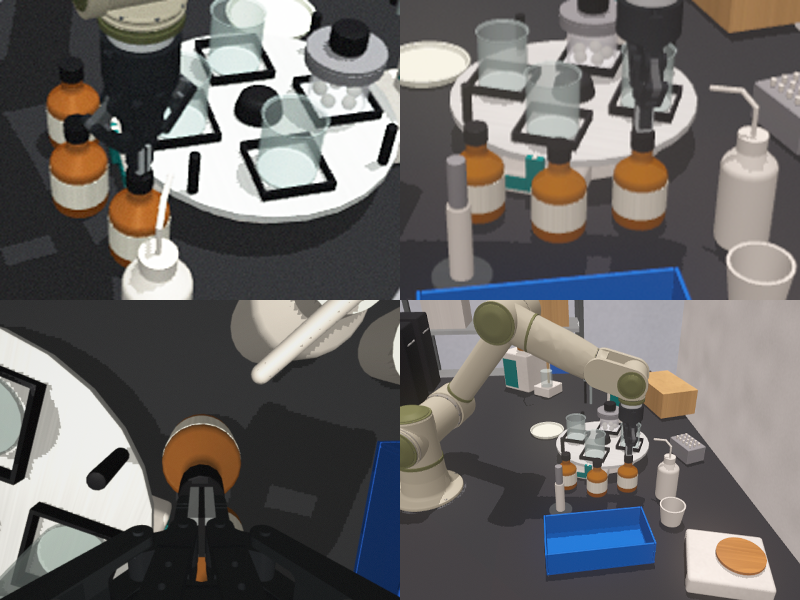

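The fingers shut just short of the cap, which stands ahead of them in the wrist view. I rise and measure it again.

send_rows(
  targets=[
    [1,0,0,-0.0375,0,0,0],
    [1,0,0,-0.0375,0,0,0],
    [1,0,0,-0.0375,0,0,0],
    [-0.2,0,0,-0.0375,0,0,0],
    [-0.2,-0.04,0.02,0,0,0,0],
    [-0.2,-0.04,0.02,0,0,0,0],
    [-0.2,0,0,0,0,0,0],
    [-0.2,0,0,0,0,0,0],
    [-0.2,0,0,0,0,0,0],
    [-0.2,0,0,0,0,0,0],
  ],
)

```text
time_s: 8.1
eef_pos: [581.7, -102.2, 247.5]
ee_rot: [-0.0, 1.0, 0.0, -0.0]
force: [0.1, 0.4, -0.6]
grip_width: 0.603
grip_force: 0.0
```

```bash
python3 - <<'E'
from h import *
w=cap('wrist');a=cap('scene');b=cap('side');print(pose()[1])
np.set_printoptions(precision=1,suppress=True)
for n,p in(('w',w),('a',a),('b',b)):
  for r in ctrl.landmark_of('bottle3_mid',p)[:4]: print(n,round(r['score'],2),np.array(r['point']),atz(p,r['point'],62.5)[:2])
  for X in((463,-25,125),(558,-77,125),(661,-63,125)): print(proj(p,X))
f=lambda p,s,z:cv2.resize(cv2.cvtColor(p['img'],4)[s],z,interpolation=2)
full=np.s_[:,:]
cv2.imwrite('pics/x2.png',np.vstack([f(w,np.s_[:300,:],(640,300)),np.hstack([f(a,np.s_[190:310,240:340],(320,300)),f(b,np.s_[230:320,250:380],(320,300))])]))
E
```

```text
[ 581.46721945 -102.36844486  247.63420564]
w 0.65 [278.6 107.3] [663.6 -66.3]
[228.4 360.9]
[288.5 252.3]
[264.6 109.9]
a 0.76 [304.8 296.9] [665.  -60.1]
[262.  207.9]
[264.7 243. ]
[302.5 272. ]
b 0.97 [364.1 272.2] [663.5 -54.2]
[265.7 244.8]
[315.3 255.3]
[365.2 248.6]
```

View pics/x2.png

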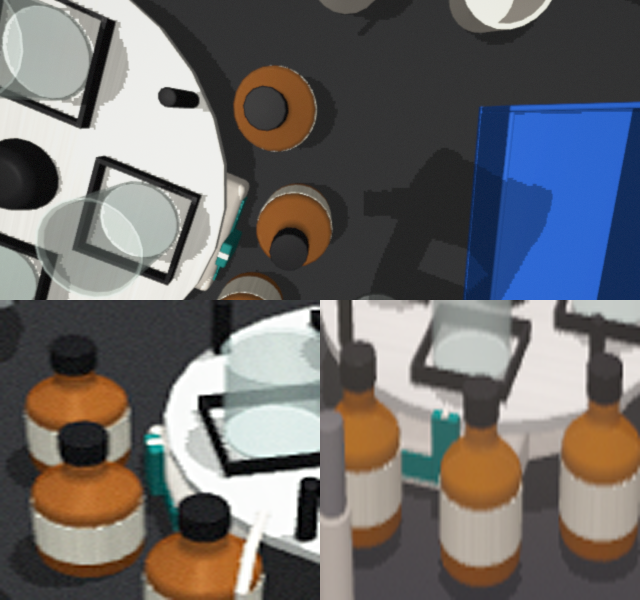

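```bash
python3 - <<'E'
from h import *
np.set_printoptions(precision=1,suppress=True)
w=cap('wrist','w3.png');s,T,R=pose();print(T,s['grip_width'],s['joints'])
C,d=ray(w,(320,240));print('cam in tool',R.inv().apply(C-T),'axis',R.inv().apply(d))
for o in((0,0,0),(0,30,0),(0,-30,0),(0,0,-19),(0,30,-19)): print(o,proj(w,T+R.apply(o)))
for n in('scene','side'): p=cap(n,n+'3.png');print(n,proj(p,T),proj(p,T+[0,0,60]))
E
```

```text
[ 581.3 -102.5  247.8] 0.6008490831085743 [-0.4  0.4  1.2  0.   1.5  1.2]
cam in tool [  76.7    0.7 -173.8] axis [-0.3 -0.   1. ]
(0, 0, 0) [321.  289.3]
(0, 30, 0) [386.5 289.4]
(0, -30, 0) [255.6 289.2]
(0, 0, -19) [320.8 307.9]
(0, 30, -19) [393.2 308. ]
scene [255.8 200.7] [253.7 169.9]
side [329.9 204.9] [330.5 175. ]
```

View pics/w3.png

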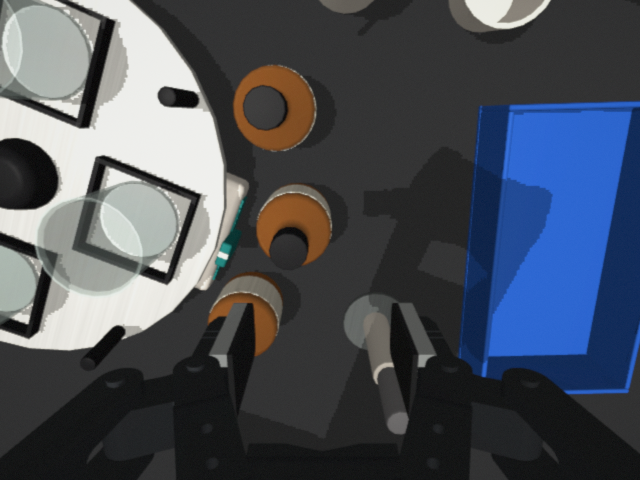

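View pics/scene3.png

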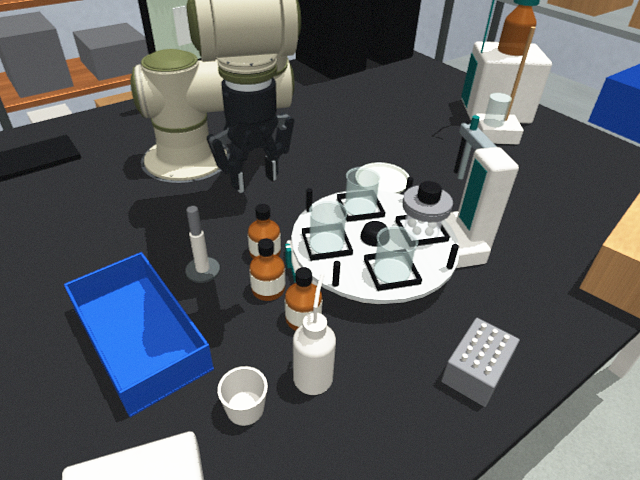

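The fingertips stand higher than the TCP reading suggests: in the scene view they are at about (255,183) against a predicted (256,200). So they shut above the cap. I go down 20 mm further, watching the force.

send_rows(
  targets=[
    [-0.2,0.0405,-0.02,0,0,0,0],
    [-0.2,0.0405,-0.02,0,0,0,0],
    [-0.2,0,0,0.0375,0,0,0],
    [-0.2,0,0,0.0375,0,0,0],
    [-0.2,0,0,0.0375,0,0,0],
    [-0.2,0,0,0.0375,0,0,0],
    [-0.2,0,0,0.01,0,0,0],
    [-0.2,0,0,0.01,0,0,0],
    [-0.2,0,0,0,0,0,0],
    [-0.2,0,0,0,0,0,0],
  ],
)

```text
time_s: 9.8
eef_pos: [662.8, -62.7, 79.0]
ee_rot: [0.0, 1.0, -0.0, 0.001]
force: [-0.3, -0.5, -1.0]
grip_width: 0.601
grip_force: 0.0
```

send_rows(
  targets=[
    [1,0,0,0,0,0,0],
    [1,0,0,0,0,0,0],
    [1,0,0,0,0,0,0],
    [1,0,0,0,0,0,0],
    [1,0,0,0,0,0,0],
    [1,0,0,0,0,0,0],
    [1,0,0,0,0,0,0],
    [1,0,0,0,0,0,0],
    [1,0,0,0,0,0,0],
    [1,0,0,0,0,0,0],
  ],
)

```text
time_s: 11.05
eef_pos: [662.6, -62.6, 78.7]
ee_rot: [0.0, 1.0, 0.0, 0.001]
force: [-0.6, 0.5, 5.5]
grip_width: 0.33
grip_force: 39.6
```

```bash
python3 - <<'E'
from h import *
np.set_printoptions(precision=1,suppress=True)
s,T,R=pose();print(T,s['force'],s['grip_width'],s['grip_force'])
f=lambda p,s,z:cv2.resize(cv2.cvtColor(p['img'],4)[s],z,interpolation=2)
P=[cap(n) for n in('scene','side','wrist')]
for p in P: print(proj(p,T),proj(p,(661,-63,125)))
cv2.imwrite('pics/x4.png',np.hstack([f(P[0],np.s_[210:310,250:350],(400,400)),f(P[1],np.s_[190:290,310:410],(400,400))]))
E
```

```text
[662.6 -62.6  78.7] [-0.6  0.5  5.5] 0.33044375000016524 39.62381601333618
[303.  290.6] [302.5 272. ]
[364.8 267.8] [365.2 248.6]
[321.  289.2] [321.7 346.6]
```

View pics/x4.png

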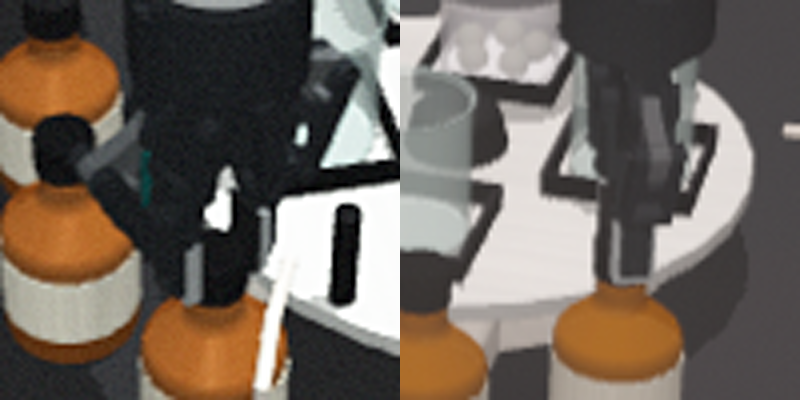

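The cap is gripped, with a width of 28 mm. Lift it and carry it to the first slot.

send_rows(
  targets=[
    [1,0,0,-0.02,0,0,0],
    [1,0,0,-0.05,0,0,0],
    [1,0,0,-0.06,0,0,0],
    [1,0,0.01,-0.05,0,0,0],
    [1,-0.01,0.04,-0.02,0,0,0],
    [1,-0.01,0.05,0,0,0,0],
    [1,-0.01,0.06,0,0,0,0],
    [1,-0.01,0.06,0,0,0,0],
    [1,-0.01,0.04,0,0,0,0],
    [1,0,0.01,0,0,0,0],
  ],
)

```text
time_s: 12.45
eef_pos: [610.9, -335.2, 276.3]
ee_rot: [-0.001, 1.0, -0.002, -0.001]
force: [-0.1, 0.2, -3.8]
grip_width: 0.332
grip_force: 40.4
```

send_rows(
  targets=[
    [1,0,0,0.02,0,0,0],
    [1,0,0,0.05,0,0,0],
    [1,0,0,0.05,0,0,0],
    [1,0,0,0.04,0,0,0],
    [1,0,0,0.02,0,0,0],
    [1,0,0,0.01,0,0,0],
    [1,0,0,0.002,0,0,0],
    [1,0,0,0,0,0,0],
    [1,0,0,0,0,0,0],
    [1,0,0,0,0,0,0],
  ],
)

```text
time_s: 13.7
eef_pos: [612.4, -332.7, 86.3]
ee_rot: [0.0, 1.0, -0.0, 0.0]
force: [-0.1, 1.2, -2.8]
grip_width: 0.335
grip_force: 40.3
```

send_rows(
  targets=[
    [1,0,0,0.003,0,0,0],
    [1,0,0,0,0,0,0],
    [-0.2,0,0,0,0,0,0],
    [-0.2,0,0,0,0,0,0],
    [-0.2,0,0,-0.02,0,0,0],
    [-0.2,0,0,-0.05,0,0,0],
    [-0.2,0,0,-0.06,0,0,0],
    [-0.2,-0.004,-0.0155,-0.02,0,0,0],
    [-0.2,-0.02,-0.06,0,0,0,0],
    [-0.2,-0.02,-0.06,0,0,0,0],
  ],
)

```text
time_s: 14.95
eef_pos: [567.5, -196.5, 231.8]
ee_rot: [-0.0, 1.0, -0.0, -0.001]
force: [1.4, -0.1, 0.4]
grip_width: 0.599
grip_force: 0.0
```

send_rows(
  targets=[
    [-0.2,-0.01,-0.06,0,0,0,0],
    [-0.2,0,-0.05,0,0,0,0],
    [-0.2,0,-0.01,0.02,0,0,0],
    [-0.2,0,0,0,0,0,0],
    [-0.2,0,0,0,0,0,0],
    [-0.2,0,0,0,0,0,0],
    [-0.2,0,0,0,0,0,0],
    [-0.2,0,0,0,0,0,0],
    [-0.2,0,0,0,0,0,0],
    [-0.2,0,0,0,0,0,0],
  ],
)

```text
time_s: 16.2
eef_pos: [558.7, -78.5, 212.8]
ee_rot: [-0.0, 1.0, 0.0, 0.0]
force: [-0.4, 0.0, 0.1]
grip_width: 0.608
grip_force: 0.0
```

```bash
python3 - <<'E'
from h import *
np.set_printoptions(precision=1,suppress=True)
P=[cap(n) for n in('wrist','scene','side')];print(pose()[1])
for p in P:
  for r in ctrl.landmark_of('bottle1_mid',p)[:4]: print(p['shot'],round(r['score'],2),np.array(r['point']),atz(p,r['point'],62.5)[:2],atz(p,r['point'],67.5)[:2])
  for X in((463,-25,125),(558,-77,125),(612,-332,130)): print(proj(p,X))
cv2.imwrite('pics/x5.png',cv2.cvtColor(np.hstack([P[0]['img'][::2,::2],P[2]['img'][::2,::2]]),4))
E
```

```text
[558.7 -78.4 212.8]
21 0.86 [260.3 320.4] [462.6 -24.6] [465.3 -25.5]
[248.4 360.9]
[319.3 236.4]
[736.3 154.3]
22 0.61 [247.2 408. ] [ 796.8 -257.5] [ 799.5 -258.7]
[262.  207.9]
[264.7 243. ]
[142.6 321. ]
23 0.6 [267.7 268.8] [465.2 -18.1] [464.9 -25.9]
[265.7 244.8]
[315.3 255.3]
[367.8 332.6]
```

View pics/x5.png

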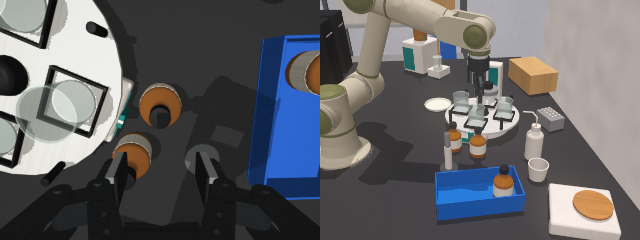

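Bottle 3 stands upright in the bin, and bottle 2's cap is at (320,236), as predicted. I go down and grasp it.

send_rows(
  targets=[
    [-0.2,0,0,0.04,0,0,0],
    [-0.2,0,0,0.05,0,0,0],
    [-0.2,0,0,0.035,0,0,0],
    [-0.2,0,0,0.01,0,0,0],
    [-0.2,0,0,0,0,0,0],
    [1,0,0,0,0,0,0],
    [1,0,0,0,0,0,0],
    [1,0,0,0,0,0,0],
    [1,0,0,0,0,0,0],
    [1,0,0,0,0,0,0],
  ],
)

```text
time_s: 17.75
eef_pos: [559.7, -78.5, 79.6]
ee_rot: [0.0, 1.0, 0.0, 0.002]
force: [-0.4, 1.5, 6.6]
grip_width: 0.331
grip_force: 39.4
```

send_rows(
  targets=[
    [1,0,0,-0.02,0,0,0],
    [1,0,0,-0.05,0,0,0],
    [1,0,0,-0.06,0,0,0],
    [1,0,0.01,-0.05,0,0,0],
    [1,-0.006,0.04,-0.02,0,0,0],
    [1,-0.01,0.05,0,0,0,0],
    [1,-0.01,0.06,0,0,0,0],
    [1,-0.005,0.05,0,0,0,0],
    [1,0,0.036,0,0,0,0],
    [1,0,0.01,0,0,0,0],
  ],
)

```text
time_s: 19.0
eef_pos: [527.0, -336.3, 277.1]
ee_rot: [-0.0, 1.0, -0.001, -0.001]
force: [-0.0, 0.5, -3.8]
grip_width: 0.323
grip_force: 40.4
```

send_rows(
  targets=[
    [1,0,0,0.02,0,0,0],
    [1,0,0,0.05,0,0,0],
    [1,0,0,0.05,0,0,0],
    [1,0,0,0.04,0,0,0],
    [1,0,0,0.02,0,0,0],
    [1,0,0,0.012,0,0,0],
    [1,0,0,0.002,0,0,0],
    [1,0,0,0,0,0,0],
    [-0.2,0,0,0,0,0,0],
    [-0.2,0,0,0,0,0,0],
  ],
)

```text
time_s: 20.25
eef_pos: [528.0, -334.8, 84.6]
ee_rot: [0.001, 1.0, -0.0, 0.001]
force: [-0.5, 0.4, 0.3]
grip_width: 0.6
grip_force: 0.0
```

send_rows(
  targets=[
    [-0.2,0,0,-0.02,0,0,0],
    [-0.2,0,0,-0.05,0,0,0],
    [-0.2,0,0,-0.06,0,0,0],
    [-0.2,-0.004,-0.018,0,0,0,0],
    [-0.2,-0.012,-0.06,0,0,0,0],
    [-0.2,-0.012,-0.06,0,0,0,0],
    [-0.2,-0.012,-0.06,0,0,0,0],
    [-0.2,-0.012,-0.06,0,0,0,0],
    [-0.2,-0.012,-0.04,0,0,0,0],
    [-0.2,0,-0.01,0,0,0,0],
  ],
)

```text
time_s: 21.5
eef_pos: [463.4, -24.8, 214.6]
ee_rot: [0.0, 1.0, 0.001, 0.001]
force: [0.7, -1.0, 0.7]
grip_width: 0.599
grip_force: 0.0
```

```bash
python3 - <<'E'
from h import *
np.set_printoptions(precision=1,suppress=True)
P=[cap(n) for n in('wrist','side')];print(pose()[1])
for p in P:
  for r in ctrl.landmark_of('bottle1_mid',p)[:4]: print(p['shot'],round(r['score'],2),np.array(r['point']),atz(p,r['point'],62.5)[:2],atz(p,r['point'],67.5)[:2])
  for r in ctrl.boxes_of('bottle1_mid',p)[:4]: print(r)
p=P[0];print(proj(p,(463,-25,125)))
im=p['img'];y=cv2.inRange(im,(0,0,0),(60,60,60))[190:300,260:390]
hsv=cv2.cvtColor(im,cv2.COLOR_RGB2HSV);m=cv2.inRange(hsv,(5,120,60),(20,255,255))[:,200:450];yy,xx=np.nonzero(m);print('amber',xx.mean()+200,yy.mean(),xx.min()+200,xx.max()+200,yy.min(),yy.max())
E
```

```text
[464.1 -26.2 214.3]
24 0.96 [324.1 214.3] [462.6 -26.7] [463.7 -26.7]
{'extent': [280.8, 166.2, 84.7, 93.5], 'score': 0.94}
25 0.9 [265.9 267. ] [461.8 -10.7] [461.6 -18.5]
{'extent': [258.0, 241.3, 27.9, 63.7], 'score': 0.85}
[321.8 235.3]
amber 321.4584008643976 207.02269043760128 280 363 174 253
```

Still in place. I grasp it and carry it to the last slot at (442,-334).

send_rows(
  targets=[
    [-0.2,0,0,0.04,0,0,0],
    [-0.2,0,0,0.05,0,0,0],
    [-0.2,0,0,0.035,0,0,0],
    [-0.2,0,0,0.011,0,0,0],
    [-0.2,0,0,0,0,0,0],
    [1,0,0,0,0,0,0],
    [1,0,0,0,0,0,0],
    [1,0,0,0,0,0,0],
    [1,0,0,0,0,0,0],
    [1,0,0,0,0,0,0],
  ],
)

```text
time_s: 23.05
eef_pos: [464.7, -26.6, 79.2]
ee_rot: [0.0, 1.0, 0.0, 0.001]
force: [0.0, 1.7, 6.4]
grip_width: 0.332
grip_force: 39.4
```

send_rows(
  targets=[
    [1,0,0,-0.02,0,0,0],
    [1,0,0,-0.05,0,0,0],
    [1,0,0,-0.06,0,0,0],
    [1,0.01,0,-0.06,0,0,0],
    [1,0.03,0.03,-0.015,0,0,0],
    [1,0.02,0.05,-0.005,0,0,0],
    [1,0,0.06,0,0,0,0],
    [1,0,0.06,0,0,0,0],
    [1,-0.04,0.06,0,0,0,0],
    [1,-0.04,0.048,0,0,0,0],
  ],
)

```text
time_s: 24.3
eef_pos: [447.8, -328.0, 287.5]
ee_rot: [-0.0, 1.0, 0.0, -0.0]
force: [1.0, -1.2, -2.3]
grip_width: 0.33
grip_force: 40.3
```

send_rows(
  targets=[
    [1,-0.001,0,0.02,0,0,0],
    [1,0,0,0.05,0,0,0],
    [1,0,0,0.05,0,0,0],
    [1,0,0,0.05,0,0,0],
    [1,0,0,0.02,0,0,0],
    [1,0,0,0.013,0,0,0],
    [1,0,0,0.001,0,0,0],
    [1,0,0,0,0,0,0],
    [-0.2,0,0,0,0,0,0],
    [-0.2,0,0,0,0,0,0],
  ],
)

```text
time_s: 25.55
eef_pos: [448.2, -326.7, 84.3]
ee_rot: [0.0, 1.0, 0.0, 0.0]
force: [0.2, 1.5, 0.2]
grip_width: 0.6
grip_force: 0.0
```

send_rows(
  targets=[
    [-0.2,0,0,-0.02,0,0,0],
    [-0.2,0,0,-0.05,0,0,0],
    [-0.2,0,0,-0.06,0,0,0],
    [-0.2,0,0,-0.06,0,0,0],
    [-0.2,0,0,-0.04,0,0,0],
    [-0.2,0,0,0,0,0,0],
    [-0.2,0,0,0,0,0,0],
    [-0.2,0,0,0,0,0,0],
    [-0.2,0,0,0,0,0,0],
    [-0.2,0,0,0,0,0,0],
  ],
)

```text
time_s: 26.8
eef_pos: [448.0, -326.4, 313.4]
ee_rot: [-0.0, 1.0, 0.0, -0.0]
force: [0.0, -0.0, -0.6]
grip_width: 0.605
grip_force: 0.0
```

```bash
python3 - <<'E'
from h import *
np.set_printoptions(precision=1,suppress=True)
P=[cap(n,n+'6.png') for n in('wrist','scene','side')];print(pose()[1])
for p in P:
  for q,z in(('bottle1_mid',67.5),('jar',65),('lid_knob',161),('post',98),('dish',0),('holder_top',105)):
    for r in ctrl.landmark_of(q,p)[:4]: print(p['shot'],q,round(r['score'],2),np.array(r['point']),atz(p,r['point'],z)[:2])
  hsv=cv2.cvtColor(p['img'],cv2.COLOR_RGB2HSV);m=cv2.inRange(hsv,(5,150,60),(16,255,255))
  n,l,st,c=cv2.connectedComponentsWithStats(m)
  for i in range(1,n):
    if st[i,4]>150: print('amber',st[i],atz(p,c[i],90)[:2])
E
```

```text
[ 448.  -326.4  313.7]
26 bottle1_mid 0.57 [323.1 198.9] [ 440.8 -327.4]
26 lid_knob 0.16 [149.4 209.7] [ 450.5 -186.6]
26 holder_top 0.7 [147.6 211.2] [ 436.3 -160.6]
amber [ 295    0   71   53 1682] [ 595.8 -341.6]
amber [ 306   77   59   70 1048] [ 519.2 -349. ]
amber [297 167  58  64 872] [ 446.8 -340.2]
27 bottle1_mid 0.86 [118.1 280.9] [ 437.7 -325.1]
27 jar 0.86 [424.5 232.6] [662.2 253.1]
27 lid_knob 0.92 [426.6 195.3] [653.9 244.7]
27 lid_knob 0.4 [249.  410.5] [ 854.3 -280.7]
27 post 0.87 [340.  268.7] [671.2  14.7]
27 dish 0.79 [381.3 180.3] [394.6 380.6]
27 holder_top 0.61 [196.1 232.9] [ 436.3 -161. ]
27 holder_top 0.48 [337.4 267.6] [671.6   7.8]
amber [ 498    5   38   50 1245] [ -13.4 1474.4]
amber [  0  72  15  22 215] [-554.  -325.9]
amber [106  75  24  14 206] [-391.2  -33.3]
amber [100 268  37  29 632] [ 459.3 -330.1]
amber [109 297  42  33 823] [ 545.3 -339. ]
amber [ 121  327   51   38 1092] [ 632.7 -336.6]
28 bottle1_mid 0.85 [263.1 367.8] [ 440.9 -325.6]
28 bottle1_mid 0.38 [313.8 367.5] [ 523.9 -334.8]
28 bottle1_mid 0.18 [334.3 166.3] [683.5 492.2]
28 jar 0.84 [334.9 206. ] [648.2 248.8]
28 jar 0.24 [262.7 368.2] [ 440.2 -323.7]
28 lid_knob 0.92 [335.6 170. ] [648.4 252.7]
28 lid_knob 0.57 [334.5 205.5] [617.   63.9]
28 post 0.78 [362.5 241.8] [670.9  10. ]
28 dish 0.72 [236.6 210.3] [401.1 379.8]
28 holder_top 0.66 [255.9 288.8] [ 437.4 -150.4]
amber [347 348  39  30 939] [ 605.6 -358.5]
amber [243 353  40  32 978] [ 439.9 -353.3]
amber [296 353  39  31 959] [ 522.4 -360.7]
amber [ 510  380   77   60 2728] [ 860.7 -489.9]
```

All three bottles stand in the bin at roughly x 441, 524 and 612. I turn the carousel in two 90° drags, using whichever post is at 202.5°, near (456,98), so the arm keeps clear of the tower.

send_rows(
  targets=[
    [-0.2,0.001,-0.04,0,0,0,0],
    [-0.2,0.001,-0.05,0,0,0,0],
    [-0.2,0.001,-0.05,0,0,0,0],
    [-0.2,0.001,-0.05,0,0,0,0],
    [-0.2,0.001,-0.05,0,0,0,0],
    [-0.2,0.001,-0.05,0,0,0,0],
    [-0.2,0.001,-0.05,0,0,0,0],
    [-0.2,0.001,-0.05,0,0,0,0],
    [-0.2,0,-0.034,0,0,0,0],
    [-0.2,0,0,0,0,0,0],
  ],
)

```text
time_s: 29.1
eef_pos: [455.8, 99.3, 313.9]
ee_rot: [-0.0, 1.0, 0.002, 0.0]
force: [-0.5, -0.9, -0.0]
grip_width: 0.601
grip_force: 0.0
```

send_rows(
  targets=[
    [-0.2,0,0,0.03,0,0,-0.131],
    [-0.2,0,0,0.03,0,0,-0.131],
    [-0.2,0,0,0.03,0,0,-0.1307],
    [-0.2,0,0,0.02,0,0,0],
    [-0.2,0,0,0,0,0,0],
    [-0.2,0,0,0,0,0,0],
    [-0.2,0,0,0,0,0,0],
    [-0.2,0,0,0,0,0,0],
    [-0.2,0,0,0,0,0,0],
    [-0.2,0,0,0,0,0,0],
  ],
)

```text
time_s: 30.35
eef_pos: [456.1, 97.6, 203.9]
ee_rot: [0.0, 0.981, 0.195, 0.0]
force: [0.7, -0.2, 0.7]
grip_width: 0.598
grip_force: 0.0
```

```bash
python3 - <<'E'
from h import *
np.set_printoptions(precision=4,suppress=True)
p=cap('wrist','w7.png');print(pose()[1],psi(),delta(456,98,60,22.5))
for q in((455.5,98,118),(455.5,98,98)): print(proj(p,q))
for r in ctrl.landmark_of('post',p)[:4]: print(r,atz(p,r['point'],98))
g=p['img'].max(2);c=proj(p,(455.5,98,110)).astype(int);print(c);y0,x0=max(c[1]-60,0),c[0]-60
cr=g[y0:c[1]+60,x0:c[0]+60];m=(cr<45).astype(np.uint8);n,l,st,ce=cv2.connectedComponentsWithStats(m)
for i in range(1,n):
  if st[i,4]>80: print(st[i,:]+[x0,y0,0,0,0],ce[i]+[x0,y0])
cv2.imwrite('pics/w7c.png',cv2.cvtColor(p['img'],4))
E
```

```text
[456.038   97.5608 203.8407] 22.503575124625925 (array([ 0.0001, -0.0004,  0.1438]), array([-0.    , -0.0001,  0.0001]))
[320.213  236.3949]
[320.3862 228.3527]
[320 233]
[311 211  22  37 523] [322.1128 229.0268]
[ 341  227   39   66 1396] [362.7987 250.1726]
```

View pics/w7c.png

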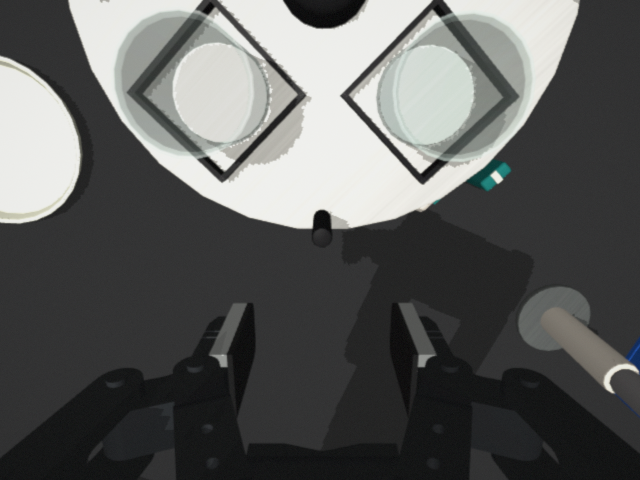

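The post top is at (322,238), within 2 px of the prediction, and the sockets are symmetric about column 322. I go down, grip and turn 90°.

send_rows(
  targets=[
    [-0.2,0,0,0.04,0,0,0],
    [-0.2,0,0,0.05,0,0,0],
    [-0.2,0,0,0.04,0,0,0],
    [-0.2,0,0,0.014,0,0,0],
    [-0.2,0,0,0,0,0,0],
    [1,0,0,0,0,0,0],
    [1,0,0,0,0,0,0],
    [1,0,0,0,0,0,0],
    [1,0,0,0,0,0,0],
    [1,0,0,0,0,0,0],
  ],
  squeeze=50,
)

```text
time_s: 31.7
eef_pos: [456.7, 97.5, 61.0]
ee_rot: [0.0, 0.981, 0.195, 0.001]
force: [-0.7, -0.7, 5.7]
grip_width: 0.14
grip_force: 48.7
```

send_rows(
  targets=[
    [1,0.0002,0.0086,0,0,0,-0.0524],
    [1,0.0002,0.0086,0,0,0,-0.0524],
    [1,0.0009,0.01725,0,0,0,-0.1047],
    [1,0.0009,0.01725,0,0,0,-0.1047],
    [1,0.0009,0.01725,0,0,0,-0.1047],
    [1,0.0009,0.01725,0,0,0,-0.1047],
    [1,0.0009,0.01725,0,0,0,-0.1047],
    [1,0.0009,0.01725,0,0,0,-0.1047],
    [1,0.0009,0.01725,0,0,0,-0.1047],
    [1,0.0009,0.01725,0,0,0,-0.1047],
  ],
)

```text
time_s: 32.95
eef_pos: [571.5, 0.2, 61.1]
ee_rot: [0.001, 0.784, 0.62, 0.001]
force: [5.0, 6.4, 0.9]
grip_width: 0.144
grip_force: 48.7
```

send_rows(
  targets=[
    [1,0.0009,0.01725,0,0,0,-0.1047],
    [1,0.0009,0.01725,0,0,0,-0.1047],
    [1,0.0009,0.01725,0,0,0,-0.1047],
    [1,0.0009,0.01725,0,0,0,-0.1047],
    [1,0.0009,0.01725,0,0,0,-0.1047],
    [1,0.0002,0.0086,0,0,0,-0.0524],
    [1,0.0002,0.0086,0,0,0,-0.0524],
    [1,0,0,0,0,0,0],
    [1,0,0,0,0,0,0],
    [1,0,0,0,0,0,0],
  ],
)

```text
time_s: 34.2
eef_pos: [671.6, 9.3, 61.1]
ee_rot: [-0.0, 0.555, 0.832, 0.001]
force: [-2.7, 4.7, 5.7]
grip_width: 0.146
grip_force: 49.7
```

send_rows(
  targets=[
    [-0.2,0,0,0,0,0,0],
    [-0.2,0,0,0,0,0,0],
    [-0.2,0,0,0,0,0,0],
    [-0.2,0,0,-0.02,0,0,0],
    [-0.2,0,0,-0.05,0,0,0],
    [-0.2,0,0,-0.05,0,0,0],
    [-0.2,0,0,-0.023,0,0,0],
    [-0.2,0,0,0,0,0,0],
    [-0.2,0,0,0,0,0,0],
    [-0.2,0,0,0,0,0,0],
  ],
)

```text
time_s: 35.45
eef_pos: [671.0, 8.2, 201.1]
ee_rot: [-0.001, 0.556, 0.831, -0.001]
force: [-0.2, 0.4, 0.2]
grip_width: 0.598
grip_force: 0.0
```

send_rows(
  targets=[
    [-0.2,0.002,-0.0258,0,0,0,0.1571],
    [-0.2,0.002,-0.0258,0,0,0,0.1571],
    [-0.2,0.002,-0.0258,0,0,0,0.1571],
    [-0.2,0.002,-0.0258,0,0,0,0.1571],
    [-0.2,0.002,-0.0258,0,0,0,0.1571],
    [-0.2,0.002,-0.0258,0,0,0,0.1571],
    [-0.2,0.002,-0.0258,0,0,0,0.1571],
    [-0.2,0.002,-0.0258,0,0,0,0.1571],
    [-0.2,0.002,-0.0258,0,0,0,0.1571],
    [-0.2,0.002,-0.0258,0,0,0,0.1571],
  ],
)

```text
time_s: 36.7
eef_pos: [455.1, 97.7, 202.2]
ee_rot: [-0.0, 0.981, 0.192, -0.001]
force: [0.9, 0.0, -0.3]
grip_width: 0.602
grip_force: 0.0
```

send_rows(
  targets=[
    [-0.2,0,0,0,0,0,0],
    [-0.2,0,0,0,0,0,0],
    [-0.2,0,0,0,0,0,0],
    [-0.2,0,0,0,0,0,0],
    [-0.2,0,0,0,0,0,0],
    [-0.2,0,0,0,0,0,0],
    [-0.2,0,0,0,0,0,0],
    [-0.2,0,0,0,0,0,0],
    [-0.2,0,0,0,0,0,0],
    [-0.2,0,0,0,0,0,0],
  ],
)

```text
time_s: 37.95
eef_pos: [456.0, 97.2, 202.8]
ee_rot: [0.0, 0.981, 0.195, 0.0]
force: [0.4, -0.1, 0.5]
grip_width: 0.6
grip_force: 0.0
```

```bash
python3 - <<'E'
from h import *
np.set_printoptions(precision=4,suppress=True)
p=cap('wrist','w8.png');print(pose()[1],psi(),delta(456,98,60,22.5))
print(proj(p,(455.5,98,118)))
g=p['img'].max(2);x0,y0=270,180
m=(g[y0:280,x0:380]<45).astype(np.uint8);n,l,st,ce=cv2.connectedComponentsWithStats(m)
for i in range(1,n):
  if st[i,4]>80: print(st[i,:]+[x0,y0,0,0,0],ce[i]+[x0,y0])
for n in('scene','side'):
  p=cap(n)
  for q,z in(('jar',65),('lid_knob',161)):
    for r in ctrl.landmark_of(q,p)[:2]: print(n,q,r,atz(p,r['point'],z))
E
```

```text
[455.9485  97.1912 202.8117] 22.4829581178861 (array([ 0.0004, -0.0007,  0.1428]), array([-0.    , -0.    , -0.0003]))
[319.7474 236.5085]
[316 211  22  37 543] [326.4936 229.2431]
[ 341  227   39   53 1274] [361.5989 246.686 ]
scene jar {'point': [364.3, 208.4], 'score': 0.82} [524.9752 202.2404  65.    ]
scene lid_knob {'point': [362.0, 173.8], 'score': 0.95} [521.5081 187.5906 161.    ]
side jar {'point': [276.9, 219.1], 'score': 0.68} [499.0835 195.5169  65.    ]
side lid_knob {'point': [279.2, 179.9], 'score': 0.74} [508.0216 209.8064 161.    ]
```

A quarter turn is done and the next post is in place. I repeat the drag.

send_rows(
  targets=[
    [-0.2,0,0,0.04,0,0,0],
    [-0.2,0,0,0.05,0,0,0],
    [-0.2,0,0,0.04,0,0,0],
    [-0.2,0,0,0.013,0,0,0],
    [-0.2,0,0,0,0,0,0],
    [1,0,0,0,0,0,0],
    [1,0,0,0,0,0,0],
    [1,0,0,0,0,0,0],
    [1,0,0,0,0,0,0],
    [1,0,0,0,0,0,0],
  ],
)

```text
time_s: 39.55
eef_pos: [456.8, 97.1, 61.1]
ee_rot: [0.0, 0.981, 0.195, 0.001]
force: [-1.1, -0.3, 7.5]
grip_width: 0.147
grip_force: 48.7
```

send_rows(
  targets=[
    [1,0.0002,0.0086,0,0,0,-0.0524],
    [1,0.0002,0.0086,0,0,0,-0.0524],
    [1,0.0009,0.01725,0,0,0,-0.1047],
    [1,0.0009,0.01725,0,0,0,-0.1047],
    [1,0.0009,0.01725,0,0,0,-0.1047],
    [1,0.0009,0.01725,0,0,0,-0.1047],
    [1,0.0009,0.01725,0,0,0,-0.1047],
    [1,0.0009,0.01725,0,0,0,-0.1047],
    [1,0.0009,0.01725,0,0,0,-0.1047],
    [1,0.0009,0.01725,0,0,0,-0.1047],
  ],
)

```text
time_s: 40.8
eef_pos: [571.5, 0.1, 61.2]
ee_rot: [0.001, 0.784, 0.62, 0.002]
force: [5.3, 6.7, 1.2]
grip_width: 0.145
grip_force: 48.7
```

send_rows(
  targets=[
    [1,0.0009,0.01725,0,0,0,-0.1047],
    [1,0.0009,0.01725,0,0,0,-0.1047],
    [1,0.0009,0.01725,0,0,0,-0.1047],
    [1,0.0009,0.01725,0,0,0,-0.1047],
    [1,0.0009,0.01725,0,0,0,-0.1047],
    [1,0.0002,0.0086,0,0,0,-0.0524],
    [1,0.0002,0.0086,0,0,0,-0.0524],
    [1,0,0,0,0,0,0],
    [1,0,0,0,0,0,0],
    [1,0,0,0,0,0,0],
  ],
)

```text
time_s: 42.05
eef_pos: [671.5, 9.2, 61.1]
ee_rot: [-0.0, 0.555, 0.832, 0.001]
force: [-2.5, 5.3, 4.9]
grip_width: 0.143
grip_force: 49.7
```

send_rows(
  targets=[
    [-0.2,0,0,0,0,0,0],
    [-0.2,0,0,0,0,0,0],
    [-0.2,0,0,0,0,0,0],
    [-0.2,0,0,-0.02,0,0,0],
    [-0.2,0,0,-0.05,0,0,0],
    [-0.2,0,0,-0.06,0,0,0],
    [-0.2,0,0,-0.06,0,0,0],
    [-0.2,0,0,-0.05,0,0,0],
    [-0.2,0,0,0,0,0,0],
    [-0.2,0,0,0,0,0,0],
  ],
)

```text
time_s: 43.3
eef_pos: [671.2, 7.6, 298.6]
ee_rot: [-0.001, 0.556, 0.831, -0.0]
force: [1.2, -0.2, -1.0]
grip_width: 0.603
grip_force: 0.0
```

```bash
python3 - <<'E'
from h import *
np.set_printoptions(precision=3,suppress=True)
print(pose()[1],psi(),pose()[0]['joints'],delta(569,63,300,112.5))
Q={}
for n in('scene','side','wrist'):
  p=cap(n,n+'9.png')
  for q,z in(('jar',65),('lid_knob',161),('post',98),('dish',0)):
    for r in ctrl.landmark_of(q,p)[:2]: print(n,q,r,atz(p,r['point'],z)[:2])
E
```

```text
[671.202   7.624 298.556] 112.4672814425744 [-0.163  0.644  0.749 -0.     1.751 -0.555] (array([ 0.09 , -0.073, -0.001]), array([-0.002, -0.001, -0.001]))
scene jar {'point': [329.2, 243.4], 'score': 0.81} [574.74   64.892]
scene lid_knob {'point': [327.8, 206.0], 'score': 0.91} [570.496  59.586]
scene post {'point': [408.6, 185.1], 'score': 0.67} [546.686 312.572]
scene dish {'point': [382.2, 180.4], 'score': 0.94} [396.277 382.313]
side jar {'point': [312.4, 246.3], 'score': 0.76} [568.622  58.669]
side lid_knob {'point': [313.8, 205.1], 'score': 0.56} [572.835  70.805]
side lid_knob {'point': [310.3, 247.0], 'score': 0.34} [ 544.864 -104.017]
side post {'point': [289.3, 185.1], 'score': 0.66} [539.685 313.946]
wrist jar {'point': [124.1, 375.6], 'score': 0.33} [ 542.066 -275.908]
wrist lid_knob {'point': [215.2, 96.5], 'score': 0.9} [567.622  59.395]
```

The jar is at the pointer, at about (569,62). I position over the lid, wind the wrist back and refine the knob and dish positions.

send_rows(
  targets=[
    [-0.65,0.0225,-0.0182,0,0,0,0],
    [-0.65,0.0225,-0.0182,0,0,0,0],
    [-0.65,0.0225,-0.0182,0,0,0,0],
    [-0.65,0.0225,-0.0182,0,0,0,0.1],
    [-0.65,0,0,0,0,0,0.18],
    [-0.65,0,0,0,0,0,0.18],
    [-0.65,0,0,0,0,0,0.18],
    [-0.65,0,0,0,0,0,0.18],
    [-0.65,0,0,0,0,0,0.18],
    [-0.65,0,0,0,0,0,0.18],
  ],
)

```text
time_s: 45.3
eef_pos: [569.7, 63.1, 299.9]
ee_rot: [0.0, 0.925, 0.379, 0.0]
force: [-0.5, -0.1, 0.9]
grip_width: 0.826
grip_force: 0.0
```

send_rows(
  targets=[
    [-0.65,0,0,0,0,0,0.18],
    [-0.65,0,0,0,0,0,0.18],
    [-0.65,0,0,0,0,0,0.18],
    [-0.65,0,0,0,0,0,0.113],
    [-0.65,0,0,0,0,0,0],
    [-0.65,0,0,0,0,0,0],
    [-0.65,0,0,0,0,0,0],
    [-0.65,0,0,0,0,0,0],
    [-0.65,0,0,0,0,0,0],
    [-0.65,0,0,0,0,0,0],
  ],
)

```text
time_s: 46.55
eef_pos: [569.7, 63.1, 299.8]
ee_rot: [-0.0, 0.998, 0.065, 0.0]
force: [-0.2, -0.3, 0.4]
grip_width: 0.828
grip_force: 0.0
```

```bash
python3 - <<'E'
from h import *
np.set_printoptions(precision=3,suppress=True)
p=cap('wrist','w10.png');print(pose()[1],psi(),pose()[0]['joints'])
for q,z in(('lid_knob',161),('dish',0),('post',98)):
    for r in ctrl.landmark_of(q,p)[:2]: print(q,r,atz(p,r['point'],z)[:2])
# knob top: dark blob near prediction
c=proj(p,(569,62.5,176));print('pred top',c,'r',abs(proj(p,(569,84.5,176))-c))
g=cv2.medianBlur(cv2.cvtColor(p['img'],cv2.COLOR_RGB2GRAY),3)
x0,y0=int(c[0])-80,max(int(c[1])-80,0);print('circ',[h+np.array([x0,y0,0]) for h in cv2.HoughCircles(g[y0:y0+160,x0:x0+160],cv2.HOUGH_GRADIENT,1,10,param1=100,param2=15,minRadius=25,maxRadius=75)[0][:5]])
for n,b in(('scene',(360,158,54,38)),('side',(200,190,72,38))):
    p=cap(n);x,y,w,h=b;r=p['img'][y:y+h,x:x+w]
    m=((r.min(2)>110)).astype(np.uint8);k,l,st,ce=cv2.connectedComponentsWithStats(m);i=1+st[1:,4].argmax()
    q=np.argwhere(l==i)[:,::-1].astype(np.float32)
    hu=cv2.convexHull(q)+np.float32([x,y]);e=cv2.fitEllipse(hu);print(n,st[i],e,atz(p,e[0],12)[:2])
E
```

```text
[569.721  63.041 299.813] 7.459144066953341 [-0.094  0.379  1.152  0.     1.61   1.346]
lid_knob {'point': [324.6, 221.7], 'score': 0.68} [566.196  60.237]
dish {'point': [53.5, 285.8], 'score': 0.67} [399.262 378.391]
post {'point': [51.2, 193.3], 'score': 0.73} [543.939 311.395]
pred top [322.172 222.718] r [29.317  3.75 ]
circ [array([324.5, 209.5,  61.1]), array([316.5, 223.5,  72.2]), array([341.5, 201.5,  55.5]), array([326.5, 199.5,  50. ]), array([341.5, 213.5,  64.1])]
scene [   0    4   49   34 1432] ((380.38421630859375, 181.2242431640625), (39.19557189941406, 58.99837112426758), 92.03994750976562) [408.97  362.665]
side [   8    0   64   38 1538] ((252.42759704589844, 207.90480041503906), (36.48720932006836, 87.96797943115234), 87.55305480957031) [443.702 365.672]
```

send_rows(
  targets=[
    [-0.65,0,0,0.04,0,0,0],
    [-0.65,-0.001,0.001,0.05,0,0,0],
    [-0.65,0,0,0.05,0,0,0],
    [-0.65,0,0,0.026,0,0,0],
    [-0.65,0,0,0.01,0,0,0],
    [-0.65,0,0,0,0,0,0],
    [-0.65,0,0,0,0,0,0],
    [1,0,0,0,0,0,0],
    [1,0,0,0,0,0,0],
    [1,0,0,0,0,0,0],
  ],
  squeeze=40,
)

```text
time_s: 48.1
eef_pos: [569.3, 61.8, 124.9]
ee_rot: [0.0, 0.998, 0.065, 0.001]
force: [-1.5, -0.8, 5.6]
grip_width: 0.495
grip_force: 40.8
```

send_rows(
  targets=[
    [1,0,0,0,0,0,0],
    [1,0,0,0,0,0,0],
    [1,0,0,0,0,0,0],
    [1,0,0,0,0,0,0],
    [1,0,0,0,0,0,0],
    [1,0,0,0,0,0,0],
    [1,0,0,0,0,0,0],
    [1,0,0,0,0,0,0],
    [1,0,0,0,0,0,0],
    [1,0,0,0,0,0,0],
  ],
)

```text
time_s: 49.35
eef_pos: [569.3, 61.8, 124.9]
ee_rot: [0.0, 0.998, 0.065, 0.001]
force: [-2.1, -0.7, 6.1]
grip_width: 0.496
grip_force: 40.8
```

send_rows(
  targets=[
    [1,0,0,-0.001,0,0,0],
    [1,0,0,0,0,0,-0.08],
    [1,0,0,0,0,0,-0.12],
    [1,0,0,0,0,0,-0.12],
    [1,0,0,0,0,0,-0.12],
    [1,0,0,0,0,0,-0.12],
    [1,0,0,0,0,0,-0.12],
    [1,0,0,0,0,0,-0.12],
    [1,0,0,0,0,0,-0.12],
    [1,0,0,0,0,0,-0.12],
  ],
)

```text
time_s: 50.6
eef_pos: [568.9, 61.8, 124.9]
ee_rot: [0.0, 0.833, 0.554, 0.0]
force: [0.7, -0.5, 1.1]
grip_width: 0.496
grip_force: 40.9
```

send_rows(
  targets=[
    [1,0,0,0,0,0,-0.12],
    [1,0,0,0,0,0,-0.12],
    [1,0,0,0,0,0,-0.12],
    [1,0,0,0,0,0,-0.12],
    [1,0,0,0,0,0,-0.12],
    [1,0,0,0,0,0,-0.12],
    [1,0,0,0,0,0,-0.07],
    [1,0,0,0,0,0,0],
    [1,0,0,0,0,0,0],
    [1,0,0,0,0,0,0],
  ],
)

```text
time_s: 51.85
eef_pos: [568.9, 62.0, 124.9]
ee_rot: [0.0, 0.557, 0.83, 0.0]
force: [-0.4, 0.8, 1.4]
grip_width: 0.497
grip_force: 41.0
```

```bash
python3 - <<'E'
from h import *
np.set_printoptions(precision=3,suppress=True)
s=pose()[0];print(s['eef_pos'],psi(),s['force'],s['wrist_torque'],s['joints'])
E
```

```text
[568.934  61.971 124.892] 112.25614184635158 [-0.353  0.774  1.391] [ 0.088 -0.088  0.067] [-0.096  0.482  1.457  0.     1.202 -0.485]
```

Turned 104.8° with no resistance. I lift gently and watch the force.

send_rows(
  targets=[
    [1,0,0,-0.004,0,0,0],
    [1,0,0,-0.004,0,0,0],
    [1,0,0,-0.006,0,0,0],
    [1,0,0,-0.01,0,0,0],
    [1,0,0,-0.01,0,0,0],
    [1,0,0,-0.01,0,0,0],
    [1,0,0,-0.02,0,0,0],
    [1,0,0,-0.02,0,0,0],
    [1,0,0,0,0,0,0],
    [1,0,0,0,0,0,0],
  ],
)

```text
time_s: 53.1
eef_pos: [568.5, 61.9, 208.0]
ee_rot: [-0.001, 0.557, 0.831, -0.0]
force: [0.3, 0.4, -1.6]
grip_width: 0.495
grip_force: 40.9
```

```bash
python3 - <<'E'
from h import *
np.set_printoptions(precision=3,suppress=True)
s=pose()[0];print(s['eef_pos'],psi(),s['force'],s['grip_width'])
for n in('scene','side'):
  p=cap(n)
  for q,z in(('jar',65),('lid_knob',245),('post',98),('dish',0)):
    for r in ctrl.landmark_of(q,p)[:1]: print(n,q,r,atz(p,r['point'],z)[:2])
T=Ro.identity
print(delta(398,380,209,112.26))
E
```

```text
[568.51   61.941 208.045] 112.30257039624603 [ 0.343  0.409 -1.568] 0.4951766048449364
scene jar {'point': [329.0, 244.5], 'score': 0.78} [577.22   62.482]
scene lid_knob {'point': [330.1, 169.4], 'score': 0.89} [571.616  59.697]
scene post {'point': [408.0, 184.6], 'score': 0.83} [544.459 312.85 ]
scene dish {'point': [384.0, 178.7], 'score': 0.68} [392.95  391.786]
side jar {'point': [311.9, 244.7], 'score': 0.87} [568.344  65.74 ]
side lid_knob {'point': [313.1, 166.3], 'score': 0.72} [572.832  85.856]
side post {'point': [293.2, 184.5], 'score': 0.63} [549.9  316.47]
side dish {'point': [234.7, 212.7], 'score': 0.61} [395.858 366.297]
(array([ 0.359, -0.037, -0.   ]), array([-0.   , -0.   ,  0.001]))
```

The lid is off, with 1.6 N of weight on the tool. I move towards the dish and refine its position from the wrist.

send_rows(
  targets=[
    [1,0.02,-0.002,0,0,0,0],
    [1,0.045,-0.005,0,0,0,0],
    [1,0.05,-0.005,0,0,0,0],
    [1,0.05,-0.005,0,0,0,0],
    [1,0.045,-0.005,0,0,0,0],
    [1,0.03,-0.003,0,0,0,0],
    [1,0.02,-0.002,0,0,0,0],
    [1,0,0,0,0,0,0],
    [1,0,0,0,0,0,0],
    [1,0,0,0,0,0,0],
  ],
)

```text
time_s: 54.85
eef_pos: [445.4, 291.7, 208.8]
ee_rot: [0.0, 0.557, 0.83, -0.0]
force: [0.7, 0.1, -1.2]
grip_width: 0.5
grip_force: 40.9
```

```bash
python3 - <<'E'
from h import *
np.set_printoptions(precision=3,suppress=True)
s=pose()[0];print(s['eef_pos'],psi())
p=cap('wrist','w11.png')
for r in ctrl.landmark_of('dish',p)[:2]: print(r,atz(p,r['point'],0)[:2])
for r in ctrl.boxes_of('dish',p)[:2]: print(r)
m=((p['img'].min(2)>120)).astype(np.uint8);k,l,st,ce=cv2.connectedComponentsWithStats(m)
from scipy.optimize import least_squares
for i in range(1,k):
  if st[i,4]>800:
    c=max(cv2.findContours((l==i).astype(np.uint8),0,1)[0],key=len)[:,0].astype(float)
    q=c[(c[:,0]>2)&(c[:,0]<637)&(c[:,1]>2)]
    g=np.array([atz(p,u,14)[:2] for u in q]);f=least_squares(lambda v:np.hypot(*(g-v[:2]).T)-v[2],[398,380,70],loss='soft_l1',f_scale=1);print(st[i],len(g),f.x,np.median(abs(f.fun)))
cv2.imwrite('pics/w11v.png',cv2.cvtColor(p['img'],4))
print(proj(p,(398,380,5)))
E
```

```text
[445.428 291.706 208.792] 112.25208439431832
{'point': [308.0, 86.1], 'score': 0.58} [397.05  378.674]
{'extent': [224.6, 0.6, 168.1, 174.3], 'score': 0.6}
[  222     0   172   174 24083] 419 [397.999 377.098  71.32 ] 0.19480834757862908
[  202   171   438   263 39800] 1372 [605.867  74.797 241.388] 33.05482094897394
[ 462  283  120   93 5610] 315 [684.15  244.585  44.457] 3.9672942859114357
[ 253  384  144   65 4998] 397 [526.217  95.545  67.423] 12.873390850346809
[309.408  84.632]
```

send_rows(
  targets=[
    [1,0.02,-0.0026,0,0,0,0],
    [1,0.03,-0.003,0,0,0,0],
    [1,0.03,-0.004,0.02,0,0,0],
    [1,0.017,-0.002,0.04,0,0,0],
    [1,0,0,0.05,0,0,0],
    [1,0,0,0.04,0,0,0],
    [1,0,0,0.03,0,0,0],
    [1,0,0,0.01,0,0,0],
    [1,0,0,0.01,0,0,0],
    [1,0,0,0,0,0,0],
  ],
)

```text
time_s: 56.25
eef_pos: [397.9, 377.6, 9.0]
ee_rot: [0.0, 0.557, 0.831, 0.0]
force: [-0.0, 0.5, -1.2]
grip_width: 0.499
grip_force: 41.0
```

send_rows(
  targets=[
    [1,0,0,0.003,0,0,0],
    [1,0,0,0,0,0,0],
    [1,0,0,0,0,0,0],
    [1,0,0,0,0,0,0],
    [1,0,0,0,0,0,0],
    [1,0,0,0,0,0,0],
    [1,0,0,0,0,0,0],
    [1,0,0,0,0,0,0],
    [1,0,0,0,0,0,0],
    [1,0,0,0,0,0,0],
  ],
)

```text
time_s: 57.5
eef_pos: [397.7, 377.6, 5.9]
ee_rot: [0.0, 0.557, 0.831, 0.0]
force: [-0.3, 0.2, 3.2]
grip_width: 0.499
grip_force: 41.4
```

The lid touches the dish floor. I release it and head for the rod with heading 90°, so that tool x = world y and tool y = world x.

send_rows(
  targets=[
    [-0.6,0,0,0,0,0,0],
    [-0.6,0,0,0,0,0,0],
    [-0.6,0,0,0,0,0,0],
    [-0.6,0,0,-0.02,0,0,0],
    [-0.6,0,0,-0.05,0,0,0],
    [-0.6,0,0,-0.05,0,0,0.1295],
    [-0.2,0,0,-0.05,0,0,0.1295],
    [-0.2,0,0,-0.03,0,0,0.1295],
    [-0.2,0,0,0,0,0,0],
    [-0.2,0,0,0,0,0,0],
  ],
)

```text
time_s: 58.75
eef_pos: [397.2, 377.3, 204.6]
ee_rot: [-0.0, 0.706, 0.708, -0.001]
force: [-0.9, -0.4, -0.4]
grip_width: 0.6
grip_force: 0.0
```

```bash
python3 - <<'E'
from h import *
np.set_printoptions(precision=3,suppress=True)
s=pose()[0];print(s['eef_pos'],psi())
for n in('scene','side','wrist'):
  p=cap(n,n+'12.png')
  for q,z in(('lid_knob',36),('jar',65),('ball1',75)):
    for r in ctrl.landmark_of(q,p)[:6]: print(n,q,round(r['score'],2),r['point'],atz(p,r['point'],z)[:2])
print(delta(436.5,-161,206,90))
E
```

```text
[397.244 377.297 204.621] 90.12860551191503
scene lid_knob 0.57 [382.2, 170.7] [400.261 373.264]
scene jar 0.62 [329.7, 244.1] [577.052  64.421]
side lid_knob 0.95 [235.4, 193.9] [400.283 407.084]
side jar 0.62 [312.9, 245.9] [569.933  60.272]
side ball1 0.6 [233.6, 193.9] [397.358 325.921]
side ball1 0.45 [257.1, 288.7] [ 440.076 -106.78 ]
wrist lid_knob 0.56 [324.5, 209.5] [400.206 375.597]
(array([-0.539,  0.038, -0.   ]), array([ 0.   , -0.   ,  0.001]))
```

send_rows(
  targets=[
    [-0.2,-0.02,0.002,0,0,0,0],
    [-0.2,-0.054,0.004,0,0,0,0],
    [-0.2,-0.06,0.004,0,0,0,0],
    [-0.2,-0.06,0.004,0,0,0,0],
    [-0.2,-0.06,0.004,0,0,0,0],
    [-0.2,-0.06,0.004,0,0,0,0],
    [-0.2,-0.06,0.004,0,0,0,0],
    [-0.2,-0.06,0.004,0,0,0,0],
    [-0.2,-0.06,0.004,0,0,0,0],
    [-0.2,-0.045,0.004,0,0,0,0],
  ],
)

```text
time_s: 60.6
eef_pos: [435.0, -164.3, 205.9]
ee_rot: [0.0, 0.708, 0.707, -0.0]
force: [0.3, 0.8, -0.2]
grip_width: 0.599
grip_force: 0.0
```

send_rows(
  targets=[
    [-0.2,0,0,0,0,0,0],
    [-0.2,0,0,0,0,0,0],
    [-0.2,0,0,0,0,0,0],
    [-0.2,0,0,0,0,0,0],
    [-0.2,0,0,0,0,0,0],
    [-0.2,0,0,0,0,0,0],
    [-0.2,0,0,0,0,0,0],
    [-0.2,0,0,0,0,0,0],
    [-0.2,0,0,0,0,0,0],
    [-0.2,0,0,0,0,0,0],
  ],
)

```text
time_s: 61.85
eef_pos: [436.1, -161.4, 205.8]
ee_rot: [-0.0, 0.707, 0.707, -0.0]
force: [-0.6, 0.1, -0.2]
grip_width: 0.596
grip_force: 0.0
```

```bash
python3 - <<'E'
from h import *
np.set_printoptions(precision=3,suppress=True)
s,T,R=pose();print(T,psi())
p=cap('wrist','w13.png')
for q,z in(('holder_top',105),('rod_grip',135),('ball1',75),('jar',65)):
    for r in ctrl.landmark_of(q,p)[:6]: print(q,round(r['score'],2),r['point'],atz(p,r['point'],z)[:2])
# rod top: grey disc at z=165
print('pred top',proj(p,(436.5,-161,165)),'base',proj(p,(436.5,-161,105)))
g=cv2.medianBlur(cv2.cvtColor(p['img'],cv2.COLOR_RGB2GRAY),3);c=proj(p,(436.5,-161,165));x0,y0=(c-60).astype(int);y0=max(y0,0)
h=cv2.HoughCircles(g[y0:y0+120,x0:x0+120],cv2.HOUGH_GRADIENT,1,8,param1=80,param2=12,minRadius=10,maxRadius=32)
if h is not None: print([k+np.array([x0,y0,0]) for k in h[0][:5]],[atz(p,k[:2]+[x0,y0],165)[:2] for k in h[0][:5]])
cv2.imwrite('pics/w13c.png',cv2.resize(cv2.cvtColor(p['img'],4)[:420],(800,525)))
E
```

```text
[ 436.072 -161.415  205.781] 90.04463997684816
holder_top 0.71 [317.1, 228.4] [ 433.31  -161.249]
rod_grip 0.63 [318.0, 242.3] [ 434.237 -162.021]
pred top [321.543 256.611] base [321.717 228.059]
[array([320.5, 257.5,  17.4]), array([319.5, 228.5,  20.8]), array([330.5, 206.5,  26.3]), array([321.5, 249.5,  25.6]), array([328.5, 226.5,  13.7])] [array([ 435.925, -161.52 ]), array([ 435.382, -144.939]), array([ 441.233, -132.821]), array([ 436.473, -156.872]), array([ 440.236, -143.815])]
```

The rod top measures (435.9,-161.5), directly below the tool. I go down and grip it.

send_rows(
  targets=[
    [-0.2,0,0,0.04,0,0,0],
    [-0.2,0,0,0.04,0,0,0],
    [-0.2,0,0,0.021,0,0,0],
    [-0.2,0,0,0.01,0,0,0],
    [-0.2,0,0,0,0,0,0],
    [1,0,0,0,0,0,0],
    [1,0,0,0,0,0,0],
    [1,0,0,0,0,0,0],
    [1,0,0,0,0,0,0],
    [1,0,0,0,0,0,0],
  ],
  squeeze=40,
)

```text
time_s: 63.35
eef_pos: [436.4, -161.6, 95.4]
ee_rot: [0.001, 0.707, 0.707, 0.0]
force: [-0.7, 0.4, 5.8]
grip_width: 0.244
grip_force: 39.6
```

send_rows(
  targets=[
    [1,0,0,-0.01,0,0,0],
    [1,0,0,-0.02,0,0,0],
    [1,0,0,-0.03,0,0,0],
    [1,0,0,-0.04,0,0,0],
    [1,0,0,-0.04,0,0,0],
    [1,0,0,-0.03,0,0,0],
    [1,0,0,-0.02,0,0,0],
    [1,0,0,-0.01,0,0,0],
    [1,0,0,0,0,0,0],
    [1,0,0,0,0,0,0],
  ],
)

```text
time_s: 64.6
eef_pos: [435.8, -161.2, 294.0]
ee_rot: [-0.001, 0.707, 0.707, -0.0]
force: [0.1, -0.4, -1.2]
grip_width: 0.244
grip_force: 39.4
```

```bash
python3 - <<'E'
from h import *
np.set_printoptions(precision=3,suppress=True)
s,T,R=pose();print(T,psi(),s['force'],s['grip_width'])
z0=T[2]-95.
for n in('side','scene'):
  p=cap(n,n+'14.png')
  for q in('rod','rod_grip'):
    for r in ctrl.landmark_of(q,p)[:1]: print(n,q,r,'pred',proj(p,(436,-161.5,(10 if q=='rod' else 135)+z0)))
print(delta(568.8,62.5,T[2],90))
E
```

```text
[ 435.815 -161.227  293.953] 90.04715970511938 [ 0.088 -0.392 -1.191] 0.24415306958609087
side rod {'point': [253.9, 241.3], 'score': 0.77} pred [252.725 243.795]
side rod_grip {'point': [249.1, 177.2], 'score': 0.69} pred [249.181 178.778]
scene rod {'point': [186.3, 188.6], 'score': 0.78} pred [188.177 189.513]
scene rod_grip {'point': [179.0, 131.1], 'score': 0.61} pred [177.321 127.824]
(array([0.224, 0.133, 0.001]), array([-0.   , -0.   ,  0.001]))
```

send_rows(
  targets=[
    [1,0.01,0.01,0,0,0,0],
    [1,0.02,0.02,0,0,0,0],
    [1,0.02,0.025,0,0,0,0],
    [1,0.025,0.025,0,0,0,0],
    [1,0.025,0.025,0,0,0,0],
    [1,0.02,0.02,0,0,0,0],
    [1,0.01,0.008,0,0,0,0],
    [1,0,0,0,0,0,0],
    [1,0,0,0,0,0,0],
    [1,0,0,0,0,0,0],
  ],
)

```text
time_s: 66.15
eef_pos: [568.7, -31.9, 295.1]
ee_rot: [0.0, 0.707, 0.707, 0.0]
force: [0.3, 0.6, -0.6]
grip_width: 0.241
grip_force: 39.4
```

```bash
python3 - <<'E'
from h import *
np.set_printoptions(precision=3,suppress=True)
s,T,R=pose();print(T,psi(),delta(568.9,62,T[2],90))
P=[cap(n) for n in('wrist','scene')]
p=P[0]
for z,r in((140,33),(65,33)):
    print(z,proj(p,(568.9,62,z)))
for p in P:
    for r in ctrl.landmark_of('ball1',p)[:6]: print(round(r['score'],2),r['point'],atz(p,r['point'],75)[:2])
p=P[0];c=proj(p,(568.9,62,100)).astype(int);print(c)
cv2.imwrite('pics/w15.png',np.hstack([cv2.resize(cv2.cvtColor(p['img'],4)[max(c[1]-75,0):c[1]+75,c[0]-75:c[0]+75],(400,400),interpolation=2),cv2.resize(cv2.cvtColor(P[1]['img'],4)[180:270,285:375],(400,400),interpolation=2)]))
E
```

```text
[568.653 -31.93  295.063] 89.98995001888231 (array([ 0.094,  0.   , -0.   ]), array([ 0.,  0., -0.]))
140 [321.55   88.567]
65 [321.688  93.522]
0.94 [297.7, 94.4] [547.296  60.781]
0.87 [341.9, 112.4] [587.354  45.326]
0.66 [312.2, 115.7] [560.239  42.437]
0.62 [344.0, 76.4] [588.779  75.894]
0.61 [317.2, 68.1] [564.939  82.726]
[321  91]
```

View pics/w15.png

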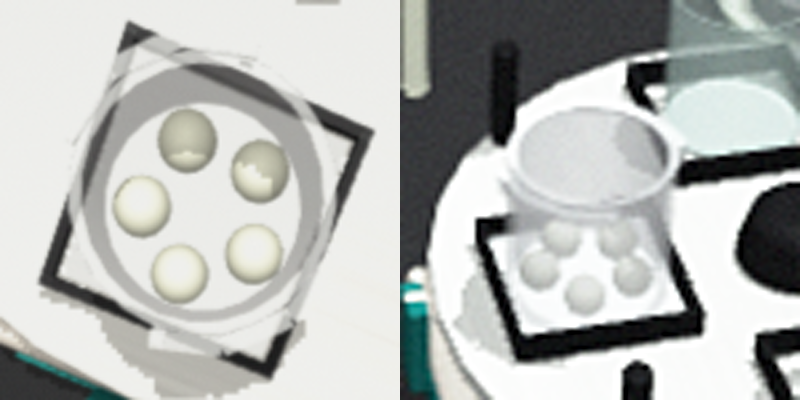

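The jar is open with five balls in an even ring and its centre free. I lower the rod in the middle to about 6 mm above the floor.

send_rows(
  targets=[
    [1,0.02,0,0,0,0,0],
    [1,0.03,0,0,0,0,0],
    [1,0.03,0,0,0,0,0],
    [1,0.014,0,0,0,0,0],
    [1,0,0,0,0,0,0],
    [1,0,0,0,0,0,0],
    [1,0,0,0,0,0,0],
    [1,0,0,0.02,0,0,0],
    [1,0,0,0.03,0,0,0],
    [1,0,0,0.03,0,0,0],
  ],
)

```text
time_s: 67.6
eef_pos: [568.9, 62.1, 214.0]
ee_rot: [0.0, 0.707, 0.707, 0.0]
force: [-0.6, -1.2, -0.9]
grip_width: 0.249
grip_force: 39.4
```

send_rows(
  targets=[
    [1,0,0,0.03,0,0,0],
    [1,0,0,0.015,0,0,0],
    [1,0,0,0.008,0,0,0],
    [1,0,0,0.006,0,0,0],
    [1,0,0,0,0,0,0],
    [1,0,0,0,0,0,0],
    [1,0,0,0,0,0,0],
    [1,0,0,0,0,0,0],
    [1,0,0,0,0,0,0],
    [1,0,0,0,0,0,0],
  ],
)

```text
time_s: 68.85
eef_pos: [568.9, 62.7, 155.8]
ee_rot: [-0.0, 0.707, 0.707, 0.0]
force: [-0.4, 0.5, -0.0]
grip_width: 0.245
grip_force: 39.4
```

```bash
python3 - <<'E'
from h import *
np.set_printoptions(precision=3,suppress=True)
s,T,R=pose();print(T,psi(),s['force'],s['grip_width'])
for n in('side','scene'):
  p=cap(n,n+'16.png')
  for r in ctrl.landmark_of('rod',p)[:1]: print(n,r,'pred',proj(p,(T[0],T[1],T[2]-85)))
E
```

```text
[568.894  62.715 155.809] 90.04794787329342 [-0.353  0.496 -0.01 ] 0.24520836679073485
```

send_rows(
  targets=[
    [1,0,0.006,0,0,0,0],
    [1,0,0.006,0,0,0,0],
    [1,0,0.006,0,0,0,0],
    [1,0.00616,-0.00109,0,0,0,0],
    [1,0.00541,-0.00312,0,0,0,0],
    [1,0.00402,-0.00479,0,0,0,0],
    [1,0.00214,-0.00587,0,0,0,0],
    [1,0,-0.00626,0,0,0,0],
    [1,-0.00214,-0.00587,0,0,0,0],
    [1,-0.00402,-0.00479,0,0,0,0],
  ],
)

```text
time_s: 70.3
eef_pos: [555.0, 74.1, 156.0]
ee_rot: [0.0, 0.707, 0.707, 0.0]
force: [2.2, 0.0, -0.8]
grip_width: 0.247
grip_force: 39.4
```

send_rows(
  targets=[
    [1,-0.00541,-0.00312,0,0,0,0],
    [1,-0.00616,-0.00109,0,0,0,0],
    [1,-0.00616,0.00109,0,0,0,0],
    [1,-0.00541,0.00312,0,0,0,0],
    [1,-0.00402,0.00479,0,0,0,0],
    [1,-0.00214,0.00587,0,0,0,0],
    [1,0,0.00626,0,0,0,0],
    [1,0.00214,0.00587,0,0,0,0],
    [1,0.00402,0.00479,0,0,0,0],
    [1,0.00541,0.00312,0,0,0,0],
  ],
)

```text
time_s: 71.55
eef_pos: [585.3, 56.9, 155.4]
ee_rot: [-0.001, 0.707, 0.707, -0.001]
force: [-5.9, 2.0, 0.1]
grip_width: 0.246
grip_force: 40.1
```

send_rows(
  targets=[
    [1,0.00616,0.00109,0,0,0,0],
    [1,0.00616,-0.00109,0,0,0,0],
    [1,0.00541,-0.00312,0,0,0,0],
    [1,0.00402,-0.00479,0,0,0,0],
    [1,0.00214,-0.00587,0,0,0,0],
    [1,0,-0.00626,0,0,0,0],
    [1,-0.00214,-0.00587,0,0,0,0],
    [1,-0.00402,-0.00479,0,0,0,0],
    [1,-0.00541,-0.00312,0,0,0,0],
    [1,-0.00616,-0.00109,0,0,0,0],
  ],
)

```text
time_s: 72.8
eef_pos: [550.8, 62.2, 155.9]
ee_rot: [0.0, 0.707, 0.707, 0.0]
force: [0.7, -0.5, -0.4]
grip_width: 0.244
grip_force: 39.5
```

send_rows(
  targets=[
    [1,-0.00616,0.00109,0,0,0,0],
    [1,-0.00541,0.00312,0,0,0,0],
    [1,-0.00402,0.00479,0,0,0,0],
    [1,-0.00214,0.00587,0,0,0,0],
    [1,0,0.00626,0,0,0,0],
    [1,0.00214,0.00587,0,0,0,0],
    [1,0.00402,0.00479,0,0,0,0],
    [1,0.00541,0.00312,0,0,0,0],
    [1,0.00616,0.00109,0,0,0,0],
    [1,0.00616,-0.00109,0,0,0,0],
  ],
)

```text
time_s: 74.05
eef_pos: [585.0, 68.3, 155.2]
ee_rot: [-0.0, 0.707, 0.707, -0.002]
force: [-4.6, -1.0, -0.7]
grip_width: 0.248
grip_force: 41.4
```

```bash
python3 - <<'E'
from h import *
np.set_printoptions(precision=3,suppress=True)
s,T,R=pose();print(T,psi(),s['force'],s['wrist_torque'],s['grip_width'])
for n in('side','scene'):
  p=cap(n,n+'17.png')
  for r in ctrl.landmark_of('ball1',p)[:6]: print(n,round(r['score'],2),r['point'],atz(p,r['point'],75)[:2])
E
```

```text
[585.011  68.298 155.232] 90.06291525400421 [-4.574 -1.042 -0.715] [-0.626  1.262 -0.022] 0.24842183321691275
scene 0.65 [245.6, 408.7] [ 803.22 -262.96]
```

The side forces confirm the rod is pushing balls. One more turn, then back to the centre.

send_rows(
  targets=[
    [1,0.00541,-0.00312,0,0,0,0],
    [1,0.00402,-0.00479,0,0,0,0],
    [1,0.00214,-0.00587,0,0,0,0],
    [1,0,-0.00626,0,0,0,0],
    [1,-0.00214,-0.00587,0,0,0,0],
    [1,-0.00402,-0.00479,0,0,0,0],
    [1,-0.00541,-0.00312,0,0,0,0],
    [1,-0.00616,-0.00109,0,0,0,0],
    [1,-0.00616,0.00109,0,0,0,0],
    [1,-0.00541,0.00312,0,0,0,0],
  ],
)

```text
time_s: 75.5
eef_pos: [555.2, 50.7, 155.7]
ee_rot: [-0.0, 0.707, 0.707, -0.0]
force: [0.3, 0.1, 0.1]
grip_width: 0.249
grip_force: 39.7
```

send_rows(
  targets=[
    [1,-0.00402,0.00479,0,0,0,0],
    [1,-0.00214,0.00587,0,0,0,0],
    [1,0,0.00626,0,0,0,0],
    [1,0.00214,0.00587,0,0,0,0],
    [1,0.00402,0.00479,0,0,0,0],
    [1,0.00541,0.00312,0,0,0,0],
    [1,0.00616,0.00109,0,0,0,0],
    [1,0.00616,-0.00109,0,0,0,0],
    [1,0.00541,-0.00312,0,0,0,0],
    [1,0.00402,-0.00479,0,0,0,0],
  ],
)

```text
time_s: 76.75
eef_pos: [577.5, 78.4, 155.8]
ee_rot: [0.0, 0.707, 0.707, -0.0]
force: [-0.8, -2.4, -0.7]
grip_width: 0.247
grip_force: 39.8
```

```bash
python3 - <<'E'
from h import *
np.set_printoptions(precision=3,suppress=True)
s,T,R=pose();print(T,psi(),s['force'],delta(568.9,62,156,90))
E
```

```text
[577.506  78.413 155.805] 90.06183889252169 [-0.843 -2.365 -0.7  ] (array([-0.016, -0.009, -0.   ]), array([-0.   ,  0.001,  0.001]))
```

send_rows(
  targets=[
    [1,-0.004,-0.002,0,0,0,0],
    [1,-0.004,-0.002,0,0,0,0],
    [1,-0.004,-0.002,0,0,0,0],
    [1,-0.004,-0.002,0,0,0,0],
    [1,0,0,0,0,0,0],
    [1,0,0,0,0,0,0],
    [1,0,0,-0.01,0,0,0],
    [1,0,0,-0.02,0,0,0],
    [1,0,0,-0.025,0,0,0],
    [1,0,0,-0.025,0,0,0],
  ],
)

```text
time_s: 78.0
eef_pos: [570.0, 62.4, 237.4]
ee_rot: [0.0, 0.707, 0.707, 0.0]
force: [0.4, 0.1, -0.4]
grip_width: 0.247
grip_force: 39.7
```

send_rows(
  targets=[
    [1,0,0,-0.025,0,0,0],
    [1,0,0,-0.025,0,0,0],
    [1,0,0,-0.01,0,0,0],
    [1,0,0,0,0,0,0],
    [1,-0.02,-0.01,0,0,0,0],
    [1,-0.03,-0.02,0,0,0,0],
    [1,-0.03,-0.02,0,0,0,0],
    [1,-0.02,-0.01,0,0,0,0],
    [1,0,0,0,0,0,0],
    [1,0,0,0,0,0,0],
  ],
)

```text
time_s: 79.25
eef_pos: [510.1, -37.2, 295.2]
ee_rot: [-0.0, 0.707, 0.707, -0.0]
force: [-0.6, -0.8, -1.2]
grip_width: 0.244
grip_force: 39.7
```

```bash
python3 - <<'E'
from h import *
np.set_printoptions(precision=3,suppress=True)
s,T,R=pose();print(T,psi(),s['force'],s['grip_width'],delta(436.2,-161.5,T[2],90))
P={n:cap(n,n+'18.png') for n in('wrist','scene','side')}
for r in ctrl.landmark_of('ball1',P['wrist'])[:6]: print(round(r['score'],2),r['point'],atz(P['wrist'],r['point'],75)[:2])
for n,p in P.items():
  for q,z in(('jar',65),('rod',T[2]-85),('rod_grip',T[2]+40)):
    for r in ctrl.landmark_of(q,p)[:1]: print(n,q,round(r['score'],2),r['point'],atz(p,r['point'],z)[:2])
for q in('rod','rod_grip'):
  l=[(p,ctrl.landmark_of(q,p)) for p in(P['scene'],P['side'])]
  if all(b for a,b in l): print(q,tri([(a,b[0]['point']) for a,b in l]))
E
```

```text
[510.08  -37.23  295.249] 90.06061665328338 [-0.58  -0.754 -1.221] 0.24426437884462082 (array([-0.124, -0.074, -0.   ]), array([-0.001, -0.001,  0.001]))
0.89 [377.7, 56.6] [559.199  87.053]
0.88 [399.0, 54.9] [577.844  88.452]
0.72 [380.7, 114.4] [563.951  38.53 ]
0.67 [358.3, 76.0] [542.582  71.155]
0.55 [359.2, 100.1] [543.955  50.858]
wrist jar 0.68 [381.7, 84.3] [565.063  64.944]
wrist rod 0.86 [321.2, 247.1] [510.137 -45.48 ]
wrist rod_grip 0.87 [321.0, 336.4] [510.508 -39.622]
scene jar 0.87 [328.3, 240.8] [567.21   68.293]
scene rod 0.74 [260.2, 188.6] [508.9   -52.291]
scene rod_grip 0.89 [265.0, 128.4] [520.31  -42.767]
side jar 0.67 [309.1, 246.6] [561.192  58.209]
side rod 0.88 [289.3, 210.6] [510.712 -44.264]
side rod_grip 0.8 [287.5, 150.5] [509.289 -46.23 ]
rod [510.654 -52.95  213.26 ]
rod_grip [510.41  -36.769 330.329]
```

```bash
python3 - <<'E'
from h import *
np.set_printoptions(precision=2,suppress=True)
a,b,w=cap('scene'),cap('side'),cap('wrist');T=pose()[1];print(T)
print('before tip off',tri([(a,(186.3,188.6)),(b,(253.9,241.3))])-[435.8,-161.2,209],'grip off',tri([(a,(179,131.1)),(b,(249.1,177.2))])-[435.8,-161.2,334])
print('now tip',tri([(a,(260.2,188.6)),(b,(289.3,210.6))])-T,'grip',tri([(a,(265,128.4)),(b,(287.5,150.5))])-T)
for n,p in(('wrist',w),('scene',a),('side',b)):
  for q,z in(('rod',-85),('rod_grip',40)):
    r=ctrl.landmark_of(q,p)
    if r: print(n,q,r[0]['point'],'pred upright',proj(p,T+[0,0,z]))
# shaft midline in side and scene: bright low-saturation pixels near predicted axis, per row
for n,p in(('scene',a),('side',b)):
  im=p['img'].astype(int);out=[]
  for z in range(-80,8,8):
    u=proj(p,T+[0,0,z]);y=int(round(u[1]));x0=int(u[0])-12;row=im[y,x0:x0+25].min(1)
    k=np.nonzero(row>120)[0];out.append((z,round(u[0],1),(round((k.mean()+x0),1),len(k)) if len(k) else None))
  print(n,out)
cv2.imwrite('pics/rod.png',np.hstack([cv2.resize(cv2.cvtColor(p['img'],4)[y:y+100,x:x+100],(400,400),interpolation=2) for p,x,y in((a,210,110),(b,240,130))]))
E
```

```text
[509.97 -37.79 295.82]
before tip off [ 2.83 -4.1   6.12] grip off [ 1.5   2.09 -2.07]
now tip [  0.69 -15.16 -82.56] grip [ 0.44  1.02 34.51]
wrist rod [321.3, 249.3] pred upright [321.01 235.04]
wrist rod_grip [319.7, 334.1] pred upright [319.91 330.65]
scene rod_grip [263.3, 126.2] pred upright [264.28 124.83]
side rod [286.1, 207.3] pred upright [288.63 208.85]
side rod_grip [285.6, 150.1] pred upright [287.48 148.5 ]
scene [(-80, np.float64(267.1), (np.float64(264.5), 6)), (-72, np.float64(266.9), (np.float64(264.5), 6)), (-64, np.float64(266.8), (np.float64(264.0), 5)), (-56, np.float64(266.6), (np.float64(264.5), 6)), (-48, np.float64(266.4), (np.float64(264.5), 6)), (-40, np.float64(266.2), (np.float64(264.5), 6)), (-32, np.float64(266.0), (np.float64(264.5), 6)), (-24, np.float64(265.9), (np.float64(264.5), 6)), (-16, np.float64(265.7), (np.float64(264.0), 5)), (-8, np.float64(265.5), (np.float64(264.5), 6)), (0, np.float64(265.3), (np.float64(264.0), 5))]
side [(-80, np.float64(288.6), (np.float64(288.0), 25)), (-72, np.float64(288.5), (np.float64(288.0), 25)), (-64, np.float64(288.4), (np.float64(288.0), 25)), (-56, np.float64(288.4), (np.float64(286.2), 21)), (-48, np.float64(288.3), (np.float64(285.5), 20)), (-40, np.float64(288.2), (np.float64(284.9), 18)), (-32, np.float64(288.2), (np.float64(285.0), 19)), (-24, np.float64(288.1), (np.float64(288.0), 5)), (-16, np.float64(288.0), (np.float64(288.0), 5)), (-8, np.float64(287.9), (np.float64(288.0), 5)), (0, np.float64(287.9), (np.float64(288.0), 5))]
```

View pics/rod.png

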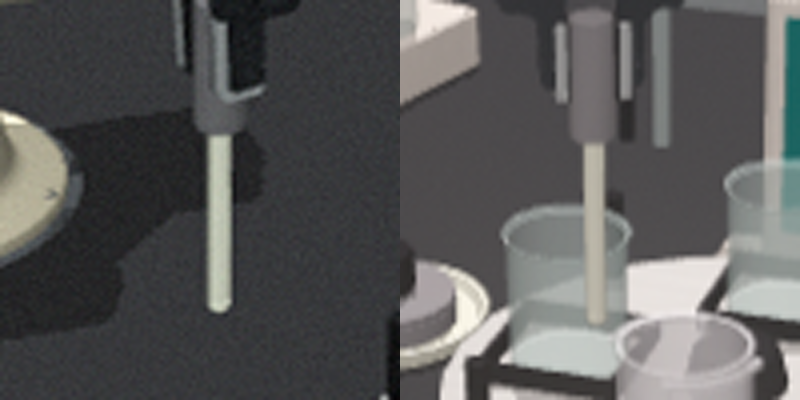

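The rod is still held, with the tip at about (264.8,187.5) in the scene and (289.2,210) in the side view. I check its tilt.

```bash
python3 - <<'E'
from h import *
np.set_printoptions(precision=2,suppress=True)
a,b,w=cap('scene'),cap('side'),cap('wrist');T=pose()[1]
from scipy.optimize import least_squares
obs=[(a,(264.7,187.3),0),(b,(289.2,210.2),0),(a,(264.9,143.2),95),(b,(288.7,165.2),95)]
def f(v):
    d=np.array([v[3],v[4],1]);d/=np.linalg.norm(d)
    return np.concatenate([proj(p,v[:3]+d*s)-u for p,u,s in obs])
r=least_squares(f,[*(T+[0,0,-85]),0,0]);print(r.x[:3]-T,r.x[3:],r.fun)
# wrist: shaft edges
im=w['img'].astype(int)
for z in range(-85,5,10):
    u=proj(w,T+[0,0,z]);print(z,u,end=' ')
g=im.min(2);ys=[(y,np.nonzero(g[y,300:345]>130)[0]) for y in range(225,330,8)];print([(y,k.min()+300,k.max()+300) for y,k in ys if len(k)])
print(proj(w,T+[0,-4,-85]),proj(w,T+[0,-8,-85]),[g[y,321] for y in range(225,300,3)])
E
```

```text
[ -0.11  -4.7  -86.83] [0.03 0.02] [ 0.38  0.39 -0.4   0.58 -0.24 -0.66  0.45 -0.22]
-85 [321.03 234.98] -75 [320.98 239.4 ] -65 [320.92 244.15] -55 [320.86 249.27] -45 [320.8  254.82] -35 [320.73 260.85] -25 [320.66 267.42] -15 [320.57 274.61] -5 [320.48 282.52] []
[321.02 240.83] [321.02 246.63] [np.int64(51), np.int64(52), np.int64(53), np.int64(51), np.int64(54), np.int64(80), np.int64(117), np.int64(120), np.int64(119), np.int64(119), np.int64(119), np.int64(118), np.int64(119), np.int64(118), np.int64(118), np.int64(120), np.int64(120), np.int64(119), np.int64(101), np.int64(70), np.int64(69), np.int64(69), np.int64(68), np.int64(68), np.int64(69)]
```

send_rows(
  targets=[
    [1,-0.01,-0.008,0,0,0,0],
    [1,-0.02,-0.012,0,0,0,0],
    [1,-0.025,-0.015,0,0,0,0],
    [1,-0.025,-0.015,0,0,0,0],
    [1,-0.02,-0.012,0,0,0,0],
    [1,-0.012,-0.008,0,0,0,0],
    [1,-0.006,-0.004,0.02,0,0,0],
    [1,0,0,0.03,0,0,0],
    [1,0,0,0.03,0,0,0],
    [1,0,0,0.008,0,0,0],
  ],
)

```text
time_s: 81.95
eef_pos: [435.4, -155.5, 206.6]
ee_rot: [-0.001, 0.707, 0.707, -0.0]
force: [-0.4, 0.4, 0.2]
grip_width: 0.247
grip_force: 39.7
```

send_rows(
  targets=[
    [1,0,0,0,0,0,0],
    [1,0,0,0,0,0,0],
    [1,0,0,0,0,0,0],
    [1,0,0,0,0,0,0],
    [1,0,0,0,0,0,0],
    [1,0,0,0,0,0,0],
    [1,0,0,0,0,0,0],
    [1,0,0,0,0,0,0],
    [1,0,0,0,0,0,0],
    [1,0,0,0,0,0,0],
  ],
)

```text
time_s: 83.2
eef_pos: [436.1, -155.8, 207.8]
ee_rot: [0.0, 0.707, 0.707, -0.0]
force: [0.0, 0.6, -0.1]
grip_width: 0.248
grip_force: 39.7
```

```bash
python3 - <<'E'
from h import *
np.set_printoptions(precision=1,suppress=True,linewidth=200)
T=pose()[1];print(T,psi())
P={n:cap(n,n+'20.png') for n in('wrist','scene','side')}
for n,p in P.items():
  H=proj(p,(436.2,-161.5,105));print(n,'mouth pred',H,'tip upright pred',proj(p,T+[0,0,-85]))
  for q in('rod','holder_top'):
    r=ctrl.landmark_of(q,p)
    if r: print(q,r[0]['point'],round(r[0]['score'],2))
w=P['wrist']['img'].min(2);c=int(round(proj(P['wrist'],(436.2,-161.5,105))[0]))
print('wrist col',c,[(y,int(w[y,c])) for y in range(190,320,2)])
for n in('scene','side'):
  p=P[n];H=proj(p,(436.2,-161.5,105));im=p['img'].min(2)
  print(n)
  y0=int(H[1])-40;x0=int(H[0])-14
  for y in range(y0,y0+64,2): print(y,x0,im[y,x0:x0+28].tolist())
E
```

```text
[ 436.1 -155.8  207.8] 90.04800769664776
wrist mouth pred [321.3 235.7] tip upright pred [321. 235.]
rod [322.3, 247.6] 0.85
holder_top [317.1, 234.2] 0.8
scene mouth pred [195.9 232.9] tip upright pred [197.3 224.9]
rod [191.5, 227.1] 0.93
holder_top [196.4, 233.5] 0.71
side mouth pred [255.5 292.3] tip upright pred [254.9 282.6]
rod [255.2, 285.4] 0.93
holder_top [254.3, 288.8] 0.71
wrist col 321 [(190, 224), (192, 229), (194, 243), (196, 243), (198, 243), (200, 243), (202, 243), (204, 242), (206, 243), (208, 243), (210, 242), (212, 243), (214, 242), (216, 243), (218, 255), (220, 255), (222, 255), (224, 255), (226, 223), (228, 238), (230, 243), (232, 243), (234, 243), (236, 243), (238, 243), (240, 245), (242, 243), (244, 242), (246, 243), (248, 243), (250, 243), (252, 243), (254, 243), (256, 243), (258, 243), (260, 243), (262, 243), (264, 243), (266, 243), (268, 243), (270, 244), (272, 239), (274, 224), (276, 225), (278, 224), (280, 220), (282, 164), (284, 158), (286, 158), (288, 158), (290, 157), (292, 157), (294, 157), (296, 158), (298, 161), (300, 160), (302, 160), (304, 159), (
[... 7749 characters left out ...]
 73, 73, 72, 73, 73]
306 241 [71, 71, 71, 71, 70, 71, 71, 128, 148, 152, 157, 157, 159, 158, 159, 157, 155, 153, 150, 146, 140, 128, 84, 73, 72, 72, 72, 73]
308 241 [70, 70, 72, 71, 72, 71, 70, 116, 146, 152, 156, 158, 159, 159, 159, 157, 155, 153, 151, 146, 141, 131, 91, 73, 71, 73, 72, 73]
310 241 [71, 71, 71, 72, 72, 72, 72, 101, 145, 151, 156, 158, 159, 159, 159, 157, 155, 154, 151, 146, 142, 131, 92, 74, 72, 71, 71, 72]
312 241 [70, 70, 70, 71, 71, 71, 71, 100, 143, 151, 156, 158, 158, 159, 159, 157, 156, 153, 152, 147, 141, 132, 96, 74, 73, 72, 72, 72]
314 241 [71, 70, 71, 71, 70, 70, 70, 94, 141, 152, 155, 158, 159, 159, 158, 157, 156, 154, 151, 147, 141, 133, 101, 75, 72, 72, 72, 72]
```

The rod's tip sits over the bore, but it leans about 0.09 rad in y. I fit the lean and compute the correction.

```bash
cat > rodfit.py <<'E'
from h import *
from scipy.optimize import least_squares
def mid(p,y,xc,w=11):
    g=cv2.GaussianBlur(p['img'].min(2),(1,3),0)[y,xc-w:xc+w+1].astype(float)
    bg=np.median(np.r_[g[:5],g[-5:]]);k=g-bg;c=np.argmax(np.convolve(k,np.ones(5),'same'));h=0.5*k[max(c-1,0):c+2].mean()
    l=c
    while l>0 and k[l]>h:l-=1
    r=c
    while r<len(k)-1 and k[r]>h:r+=1
    L=l+(h-k[l])/(k[l+1]-k[l]);R=r-(h-k[r])/(k[r-1]-k[r]);return xc-w+(L+R)/2,R-L
def fit(rows,T):
    a,b=cap('scene'),cap('side');O=[]
    for p,(y0,y1) in((a,rows[0]),(b,rows[1])):
        for y in range(y0,y1,2):
            zs=np.linspace(-90,15,60);q=np.array([proj(p,T+[0,-4,z]) for z in zs]);xc=int(round(np.interp(y,q[::-1,1] if q[0,1]>q[-1,1] else q[:,1],q[::-1,0] if q[0,1]>q[-1,1] else q[:,0])))
            m,w=mid(p,y,xc)
            if 4<w<8.5: O.append((p,y,m))
    def f(v):
        r=[]
        for p,y,m in O:
            A=proj(p,T+[v[0],v[1],-85]);B=proj(p,T+[v[2],v[3],10]);r.append(A[0]+(B[0]-A[0])*(y-A[1])/(B[1]-A[1])-m)
        return r
    s=least_squares(f,[0,0,0,0],loss='soft_l1',f_scale=.3);return s.x,np.abs(s.fun).mean(),len(O)
E
python3 - <<'E'
from rodfit import *
np.set_printoptions(precision=2,suppress=True)
T=pose()[1];print(T,fit(((186,224),(240,282)),T))
a=cap('scene');print(np.array(a['R'])[0])
E
```

```text
[ 436.1  -155.82  207.81] (array([-0.97, -6.17,  0.02, -1.54]), np.float64(0.08914547196625353), 34)
[0.59 0.81 0.02]
```

send_rows(
  targets=[
    [1,-0.0022,-0.0005,0,0,0.05,0],
    [1,0,0,0,0,0,0],
    [1,0,0,0,0,0,0],
    [1,0,0,0,0,0,0],
    [1,0,0,0,0,0,0],
    [1,0,0,0,0,0,0],
    [1,0,0,0,0,0,0],
    [1,0,0,0,0,0,0],
    [1,0,0,0,0,0,0],
    [1,0,0,0,0,0,0],
  ],
)

```text
time_s: 85.05
eef_pos: [435.6, -158.0, 207.8]
ee_rot: [-0.018, 0.707, 0.707, 0.018]
force: [0.2, -0.1, -0.4]
grip_width: 0.243
grip_force: 39.7
```

```bash
python3 - <<'E'
from rodfit import *
np.set_printoptions(precision=2,suppress=True)
s,T,R=pose();print(T,R.as_matrix()[:,2]);x,e,n=fit(((186,222),(240,280)),T);print(x,e,n,'tip',T[:2]+x[:2],'top',T[:2]+x[2:])
a,b=cap('scene'),cap('side')
# tube axis fit at z=95 / 60
O=[]
for p,ys in((a,range(240,262,2)),(b,range(298,318,2))):
  for y in ys:
    zs=np.linspace(110,40,50);q=np.array([proj(p,(435.5,-160.5,z)) for z in zs]);xc=int(round(np.interp(y,q[:,1],q[:,0])));m,w=mid(p,y,xc,14);O.append((p,y,m,w))
def f(v):
  r=[]
  for p,y,m,w in O:
    A=proj(p,(v[0],v[1],105));B=proj(p,(v[0],v[1],50));r.append(A[0]+(B[0]-A[0])*(y-A[1])/(B[1]-A[1])-m)
  return r
t=least_squares(f,[436,-161],loss='soft_l1',f_scale=.3);print('tube',t.x,np.abs(t.fun).mean(),[round(o[3],1) for o in O][::4])
E
```

```text
[ 435.58 -158.02  207.79] [-0.    0.05 -1.  ]
[-0.95 -1.84  0.12 -2.1 ] 0.09590697563092387 32 tip [ 434.63 -159.85] top [ 435.7  -160.12]
tube [ 434.12 -160.29] 0.08224755201122289 [np.float64(14.1), np.float64(14.0), np.float64(13.9), np.float64(14.5), np.float64(14.4), np.float64(14.1)]rodfit.py:10: RuntimeWarning: divide by zero encountered in scalar divide
  L=l+(h-k[l])/(k[l+1]-k[l]);R=r-(h-k[r])/(k[r-1]-k[r]);return xc-w+(L+R)/2,R-L
```

send_rows(
  targets=[
    [1,0,-0.001,0,0,0,0],
    [1,-0.0005,0,0.01,0,0,0],
    [1,-0.0005,0,0.01,0,0,0],
    [1,-0.0005,0,0.01,0,0,0],
    [1,-0.0005,0,0.01,0,0,0],
    [1,0,0,0,0,0,0],
    [1,0,0,0,0,0,0],
    [1,0,0,0,0,0,0],
    [1,0,0,0,0,0,0],
    [1,0,0,0,0,0,0],
  ],
)

```text
time_s: 86.5
eef_pos: [434.6, -158.0, 167.8]
ee_rot: [-0.018, 0.707, 0.707, 0.018]
force: [0.2, -0.1, -1.0]
grip_width: 0.249
grip_force: 39.7
```

The tip is inside the tube with no contact force. I carry on down.

send_rows(
  targets=[
    [1,-0.0005,0,0.01,0,0,0],
    [1,-0.0005,0,0.01,0,0,0],
    [1,-0.0005,0,0.01,0,0,0],
    [1,-0.0005,0,0.01,0,0,0],
    [1,-0.0005,0,0.01,0,0,0],
    [1,-0.0005,0,0.01,0,0,0],
    [1,-0.0004,0,0.008,0,0,0],
    [1,0,0,0,0,0,0],
    [1,0,0,0,0,0,0],
    [1,0,0,0,0,0,0],
  ],
)

```text
time_s: 87.75
eef_pos: [434.8, -158.1, 100.0]
ee_rot: [-0.017, 0.707, 0.707, 0.018]
force: [1.5, -0.3, -0.8]
grip_width: 0.246
grip_force: 39.7
```

Down 4 mm more, then release slowly.

send_rows(
  targets=[
    [1,-0.0001,0,0.002,0,0,0],
    [1,-0.0001,0,0.002,0,0,0],
    [1,0,0,0,0,0,0],
    [0.3,0,0,0,0,0,0],
    [0.2,0,0,0,0,0,0],
    [0,0,0,0,0,0,0],
    [-0.2,0,0,0,0,0,0],
    [-0.2,0,0,0,0,0,0],
    [-0.2,0,0,0,0,0,0],
    [-0.2,0,0,0,0,0,0],
  ],
)

```text
time_s: 89.0
eef_pos: [434.6, -158.0, 95.7]
ee_rot: [-0.018, 0.707, 0.707, 0.018]
force: [-0.2, 0.1, 0.3]
grip_width: 0.599
grip_force: 0.0
```

send_rows(
  targets=[
    [-0.2,0.001,0,-0.02,0,0,0],
    [-0.2,0.002,0,-0.04,0,0,0],
    [-0.2,0.002,0,-0.05,0,0,0],
    [-0.2,0.003,0,-0.06,0,0,0],
    [-0.2,0,0,-0.03,0,0,0],
    [-0.2,-0.03,0,0,0,0,0],
    [-0.2,0,0,0,0,0,0],
    [-0.2,0,0,0,0,0,0],
    [-0.2,0,0,0,0,0,0],
    [-0.2,0,0,0,0,0,0],
  ],
)

```text
time_s: 90.25
eef_pos: [434.6, -189.6, 294.3]
ee_rot: [-0.018, 0.706, 0.707, 0.018]
force: [-1.0, -0.1, 0.1]
grip_width: 0.598
grip_force: 0.0
```

```bash
python3 - <<'E'
from h import *
np.set_printoptions(precision=1,suppress=True)
s,T,R=pose();print(T,s['force'],s['grip_width'])
P={n:cap(n,n+'30.png') for n in('scene','side','wrist')}
Z=dict(rod_grip=135,holder_top=105,jar=65,lid_knob=36,bottle1_mid=67.5,cup=0,wash_bottle=0,dish=0)
for q,z in Z.items():
  L=[]
  for n,p in P.items():
    for r in ctrl.landmark_of(q,p)[:3]:
      if r['score']>.3: print(n,q,round(r['score'],2),np.array(r['point']),atz(p,r['point'],z)[:2])
      if n!='wrist' and not any(p is l[0] for l in L): L.append((p,r['point']))
  if len(L)==2: print('   tri',q,tri(L))
for n in('scene','side'): print(n,'grip pred',proj(P[n],(434.8,-160.3,135)),'top',proj(P[n],(434.8,-160.3,165)))
for n in('scene','side'):
  hsv=cv2.cvtColor(P[n]['img'],cv2.COLOR_RGB2HSV);k,l,st,c=cv2.connectedComponentsWithStats(cv2.inRange(hsv,(5,150,60),(16,255,255)))
  for i in range(1,k):
    if st[i,4]>400: print(n,st[i],c[i])
E
```

```text
[ 434.6 -189.6  294.3] [-1.  -0.1  0.1] 0.5982460799202907
side rod_grip 0.62 [253.2 278.9] [ 433.4 -161.7]
wrist rod_grip 0.78 [320.5 190.2] [ 433.9 -165.4]
scene holder_top 0.9 [196.7 232.6] [ 436.2 -159.7]
side holder_top 0.58 [254.9 291.8] [ 435.2 -159.9]
wrist holder_top 0.79 [320.3 181.8] [ 433.6 -161.7]
   tri holder_top [ 435.3 -159.3  104.4]
scene jar 0.9 [331.1 244.3] [579.2  66.4]
side jar 0.82 [309. 246.] [561.3  60.8]
   tri jar [564.6  78.9  51.5]
scene lid_knob 0.89 [381.  169.1] [392.8 375.8]
scene lid_knob 0.75 [113.7 319.1] [ 492.7 -359.6]
side lid_knob 0.75 [235.1 195.1] [399.4 399.7]
   tri lid_knob [401.3 367.1  47.9]
scene bottle1_mid 0.66 [116.5 283.1] [ 441.6 -329.4]
side bottle1_mid 0.74 [261.6 369.5] [ 438.2 -329.4]
   tri bottle1_mid [ 438.7 -328.6   65.8]
scene cup 0.7 [248.7 410. ] [ 767.5 -242.6]
side cup 0.7 [433.1 350.7] [ 762.1 -241.5]
wrist cup 0.63 [594.5 247.6] [ 758.4 -249.7]
wrist cup 0.63 [395.8 311. ] [ 526.4 -331.2]
wrist cup 0.62 [627.6 139.5] [ 774.6 -125.3]
   tri cup [ 764.2 -240.3   -3.1]
scene wash_bottle 0.94 [312.5 377.3] [ 777.7 -122.
[... 210 characters left out ...]
1]
   tri wash_bottle [ 684.6  -51.8 -186.8]
scene dish 0.54 [380.6 180.3] [393.5 379.1]
side dish 0.61 [237.3 211.7] [402.8 371.4]
   tri dish [401.7 370.4   4. ]
scene grip pred [194.  220.5] top [191.9 208.1]
side grip pred [253.9 278.4] top [253.2 264.5]
scene [  0   0  71  11 415] [24.9  3.2]
scene [ 498    5   38   50 1244] [516.6  30.4]
scene [   0   58  129   54 2070] [58.3 87.6]
scene [100 268  37  29 738] [119.1 281.3]
scene [  93  299   50   37 1014] [113.6 318.5]
scene [ 103  329   69   36 1161] [147.8 347.6]
side [347 348  39  30 937] [365.9 362.7]
side [243 353  40  32 983] [262.7 369. ]
side [ 294  366   41   31 1013] [313.5 380.8]
side [ 511  380   76   60 2393] [555.8 408.6]
```

The rod hangs in the holder. Bottle 2 seems to have been knocked inside the bin by roughly 25 mm. I check it and the jar's position from the wrist.

send_rows(
  targets=[
    [-0.2,0,0,0,0,-0.05,0],
    [-0.2,0.03,0.03,0,0,0,0],
    [-0.2,0.05,0.045,-0.01,0,0,0],
    [-0.2,0.05,0.045,-0.01,0,0,0],
    [-0.2,0.02,0.01,0,0,0,0],
    [-0.2,0,0,0,0,0,0],
    [-0.2,0,0,0,0,0,0],
    [-0.2,0,0,0,0,0,0],
    [-0.2,0,0,0,0,0,0],
    [-0.2,0,0,0,0,0,0],
  ],
)

```text
time_s: 92.85
eef_pos: [557.1, -48.3, 312.8]
ee_rot: [0.0, 0.707, 0.707, 0.0]
force: [-0.6, 0.0, 0.3]
grip_width: 0.599
grip_force: 0.0
```

```bash
python3 - <<'E'
from h import *
np.set_printoptions(precision=1,suppress=True)
s,T,R=pose();print(T,psi())
p=cap('wrist','w31.png')
for q,z in(('jar',65),('ball1',75),('post',98)):
    for r in ctrl.landmark_of(q,p)[:6]: print(q,round(r['score'],2),np.array(r['point']),atz(p,r['point'],z)[:2])
# post tops: compare dark blobs with predicted posts
ax=np.array([609,160.])
for ang in(-67.5,-157.5):
    u=proj(p,[*(ax+165*np.array([np.cos(np.radians(ang)),np.sin(np.radians(ang))])),118]);print('post pred',ang,u)
    x,y=int(u[0]),int(u[1]);g=p['img'].max(2)[max(y-25,0):y+25,max(x-25,0):x+25]
    if g.size:
        k,l,st,c=cv2.connectedComponentsWithStats((g<60).astype(np.uint8))
        print([(st[i].tolist(),c[i]+[max(x-25,0),max(y-25,0)]) for i in range(1,k) if st[i,4]>60])
g=cv2.medianBlur(cv2.cvtColor(p['img'],7),3)
# socket: black frame around jar -> quad centre (walls top z~74)
u=proj(p,(568.8,62.5,74)).astype(int);x0,y0=max(u[0]-75,0),max(u[1]-75,0)
m=(p['img'].max(2)[y0:u[1]+75,x0:u[0]+75]<75).astype(np.uint8);k,l,st,c=cv2.connectedComponentsWithStats(m)
for i in range(1,k):
  if st[i,4]>250:
    b=cv2.minAreaRect(np.argwhere(l==i)[:,::-1].astype(np.float32));ctr=np.array(b[0])+[x0,y0];print('frame',st[i],b,ctr,atz(p,ctr,70)[:2])
a=cap('scene');print('bottle2 boxes')
for n in('scene','side'):
  q=cap(n)
  for X in((522,-334,130),(522,-358,130),(522,-365,130),(522,-334,95),(522,-358,95)): print(n,X,proj(q,X))
  d=q['img'].max(2); x0,y0,x1,y1=(70,255,170,320) if n=='scene' else (290,330,345,372)
  k,l,st,c=cv2.connectedComponentsWithStats((d[y0:y1,x0:x1]<48).astype(np.uint8));print([(st[i].tolist(),c[i]+[x0,y0]) for i in range(1,k) if st[i,4]>50])
E
```

```text
[557.1 -48.3 312.8] 90.01430557793358
jar 0.86 [332.9  73. ] [567.9  64.8]
ball1 0.83 [310.6  86.7] [546.9  52. ]
ball1 0.83 [341.9  44.4] [575.6  88.1]
ball1 0.73 [322.2  46.2] [557.7  86.6]
ball1 0.62 [306.7  63.6] [543.4  72. ]
post pred -67.5 [453.8 138.1]
[([0, 13, 50, 37, 1441], array([453.5, 147.7]))]
post pred -157.5 [196.6  23.6]
[([0, 0, 46, 48, 1554], array([188.3,  26.5]))]
frame [ 12  66  41  52 253] ((26.492076873779297, 97.6644287109375), (57.69009780883789, 26.593984603881836), 60.75117111206055) [285.5  97.7] [522.7  42.5]
frame [  0 129  46  20 410] ((22.5, 138.5), (45.0, 19.0), 0.0) [281.5 138.5] [517.8   4.6]
bottle2 boxes
scene (522, -334, 130) [121.2 286.8]
scene (522, -358, 130) [106.8 292.9]
scene (522, -365, 130) [102.5 294.7]
scene (522, -334, 95) [126. 301.]
scene (522, -358, 95) [112.  307.1]
[([32, 0, 19, 17, 274], array([111. , 262.4])), ([86, 0, 14, 34, 310], array([164.2, 267.9])), ([25, 33, 20, 21, 326], array([104.8, 298.1])), ([0, 54, 9, 11, 66], array([ 72.9, 315. ])), ([66, 60, 16, 5, 58], array([144. , 317.5]))]
side (522, -334, 130) [312.7 337.6]
side (522, -358, 130) [314.5 347.4]
side (522, -365, 130) [315.1 350.3]
side (522, -334, 95) [312.6 354.4]
side (522, -358, 95) [314.4 364.4]
[([16, 24, 17, 12, 146], array([314. , 360.4]))]
```

```bash
python3 - <<'E'
from h import *
np.set_printoptions(precision=1,suppress=True)
q=[cap('scene'),cap('side')];R={}
win={'b1':((90,240,135,300),(243,325,285,390)),'b2':((85,280,150,340),(292,335,337,400)),'b3':((100,305,175,370),(345,320,388,385))}
for b,ws in win.items():
  out={}
  for p,(x0,y0,x1,y1) in zip(q,ws):
    im=p['img'][y0:y1,x0:x1];hsv=cv2.cvtColor(im,cv2.COLOR_RGB2HSV)
    for nm,m in(('cap',(im.max(2)<60)),('body',cv2.inRange(hsv,(5,150,60),(16,255,255))>0)):
      k,l,st,c=cv2.connectedComponentsWithStats(m.astype(np.uint8));i=1+st[1:,4].argmax();out.setdefault(nm,[]).append((p,c[i]+[x0,y0]));print(b,nm,st[i]+[x0,y0,0,0,0])
  print(b,{k:tri(v) for k,v in out.items()})
E
```

```text
b1 cap [ 90 240  45  32 854]
b1 body [100 268  35  29 717]
b1 cap [253 334  18  21 313]
b1 body [243 354  40  31 973]
b1 {'cap': array([ 437.3, -327.7,  126.5]), 'body': array([ 439.5, -325.3,   66.4])}
b2 cap [ 95 288  21  21 338]
b2 body [  93  299   50   37 1013]
b2 cap [305 346  18  21 294]
b2 body [ 294  366   41   31 1013]
b2 {'cap': array([ 519.7, -363.5,  117.9]), 'body': array([ 519.8, -362.1,   64.9])}
b3 cap [134 315  21  22 362]
b3 body [ 103  329   69   36 1162]
b3 cap [359 329  18  20 304]
b3 body [347 348  39  30 938]
b3 {'cap': array([ 611.8, -332.3,  118.4]), 'body': array([ 612. , -335.9,   68. ])}
```

Everything is in place: bottle 2 stands upright at (520,-363), still well inside the bin, and the jar is within 3 mm of the pointer place. I hand in the job.

```bash
python3 -c "
from rig import ctrl
print(ctrl.finish_job())"
```

```text
the job is handed in; nothing more can be done
None
```

I handed the job in at about 93 s and got no verdict back; at my last check all three bottles stood upright in the bin, the open jar was about 3 mm from the pointer place with its balls stirred (the last image picked out four of the five), the lid lay in the dish, the rod hung in its holder, and the wash bottle and cup had not moved.

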